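# Make up the kiln load: wet-glazed tiles on the firing rack, beads in the firing dish

### The arm

A 6-joint arm with a two-finger parallel gripper is mounted at the origin on the work surface. World frame = base frame: x ahead of the robot, y to its left, z up, the work surface at z = 0. Lengths are in m, angles in rad, forces in N, time in s.
With the tool pointing down it reaches from about 0.3 to 0.775 m from the base axis. Payload 14.6 kg.
Tool frame: the origin (TCP) lies midway between the tips of the shut fingers; the grasp point (between the pads) lies arm.pinch_z behind it (arm.pinch_z is the distance from the TCP to the grasp point, in m); z points along the fingers, y is the line along which they close (so a half turn about z gives the same grasp; the last joint's range is limited). The gripper opens to 85 mm and grips with 20 to 120 N. Pads are 22 mm wide; open, the fingers measure 114 mm over their backs; the gripper's body (76 mm by 85 mm) begins 54 mm behind the grasp point. The pads swing forward as they close: fully open they stand 13 mm farther back than shut.
Start: joints at [1.081, 0.3, 1.521, -0, 1.321, -0.067], TCP at [0.226, 0.502, 0.231] pointing down, gripper open.
Joint ranges: [-3.03, 3.03], [-0.79, 2.21], [0.23, 2.52], [-1.04, 4.18], [0, 3.07], [-2.55, 2.55]. Speed limits (rad/s): [2.22, 2.22, 2.57, 3.14, 3.14, 3.14].

### API

Orientations are given as a unit quaternion [w, x, y, z].
In Python, from workcell import get_state, camera, calibration, arm, finder gives the robot as it stands.
- The arm moves only by the shell command python3 -m pendant 'ROWS' [FORCE]. ROWS is JSON, one flat list of numbers, 7 for each row, row after row: the shift along the tool's x, y, z in cm, then the turn, a rotation vector about the tool's x, y, z in degrees, then the finger opening in cm, from 0 to 8.54. In form: [x, y, z, ax, ay, az, hand, x, y, z, ax, ay, az, hand, ...]. A call has exactly 8 rows; each row shifts and turns the commanded pose from where the row before left it, along the tool's axes as they then stand; what a row does not reach is not made up. A row lasts 1/8 s, in which the tool goes at most 62.5 mm and 10.7 degrees, less where a joint would pass 70% of its speed; a pose out of reach is approached as far as the arm can. A call with a gripper value outside its range is refused whole. The fingers move at their own pace and stop on an object; FORCE is the grip in N (left out, the last holds). Time passes only in rows, so rows that do not move let the fingers close, or fill a call up. It gives the time, the measured TCP pose, the force, the opening and the grip force at its end, in the units of the state.
- get_state(): the state, without advancing time (a new reading comes with each control period).
- camera(name): name is "scene" or "top" or "wrist"; returns (picture, depth): 384x512x3 uint8, blue, green, red; 384x512 float32, m along the optical axis (not along the pixel's ray), 0 where there is no reading.
- calibration(name): a dict with "intrinsics" (3x3 intrinsics, pixels), "R" (3x3) and "t" (3): a world point X has camera coordinates R X + t; the wrist camera has in their place "hand_eye" (4x4, takes a point from camera to tool coordinates, whose origin is the TCP and whose axes are the flange's). Camera axes: x right, y down, z forward; pixel columns grow to the right and rows downward; lengths in m; the calibration is good to about 2 mm. A picture is of the moment at which its call begins: read the wrist's pose just before it. calibration takes no time and is no camera call.
- arm.close_job(): hands the job in; it is judged then, once.
Trained networks look in the newest picture that a camera, given by its name, has taken for a name from the list of things; names that differ only in an ending like _2 or _b are one class to them, and where a whole thing is asked for, a point or a joint stands for the part that bears it (a point fixed in the world has none). Each returns a list of dicts, best first, with "score" (0 to 1); they miss things now and then, are a little off and sometimes report something else, mostly with a low value. They report only what shows in the picture. A call takes as long as a camera call. They do not tell look-alikes from the thing itself.
- finder.look_for(label, camera): "uv" ([column, row] in pixels, amid what is visible of it).
- finder.trace(label, camera): "region" (384x512 bool, what is visible of it) and "uv" ([column, row] in pixels, amid what is visible of it).
- finder.pinpoint(label, camera): "uv" ([column, row] in pixels: a listed point, or the origin of a listed thing).
The state is a dict: "time": time; "qpos": joint angles; "joint_velocities": joint speeds; "joint_efforts": joint torques, N m; "position": TCP position; "tcp_rot": TCP orientation; "force": force on the tool from outside, world axes, zero at the start; "torque": the same for the moment, N m; "opening": finger opening in m; "grasp_force": force on a finger pad.
Only numpy, scipy, OpenCV 4.12 (cv2) and the standard library are available. Lean on these libraries where they do the work, as an engineer would, in place of code of your own. Each camera call takes 0.05 s, during which the arm holds its last target. There are 200 camera calls.

### The job

Get the kiln load ready. First slide the spatula under each glazed tile on the wooden drying rack and move it to lie flat on the rails of the steel firing rack, one beside the other - the glaze is wet, so never touch a tile with the gripper and never drop one. Then take the cup by its handle and pour all its clay beads into the firing dish; finish with the cup standing upright on the bench, the spatula lying flat on its cork mat, and the other things left where they are.

Things in the scene. Friction and masses are not known exactly. Their poses are not given: they have to be found in the camera images.
- tile0: Square glazed ceramic tile, 64 x 64 x 8 mm, 65 g, wet glaze on top; origin at the centre of its underside, z up, x and y along its sides. Starts on a slot of the drying rack, bridging its two rails. May be absent (two or three are there).
- tile1: Square glazed ceramic tile, 64 x 64 x 8 mm, 65 g, wet glaze on top; origin at the centre of its underside, z up, x and y along its sides. Starts on a slot of the drying rack, bridging its two rails. May be absent (two or three are there).
- tile2: Square glazed ceramic tile, 64 x 64 x 8 mm, 65 g, wet glaze on top; origin at the centre of its underside, z up, x and y along its sides. Starts on a slot of the drying rack, bridging its two rails. May be absent (two or three are there).
- drying_rack: Fixed wooden rack, origin under its centre: base 100 (x) x 230 (y) x 6 mm with slots at y = -78, 0, 78 mm. A slot is two upright rails along x, 90 mm long, 4 mm thick, 22 mm either side of the slot's middle (40 mm free between). Rail tops 40 mm above the bench; the space under a tile is 34 mm high, open at both ends (-x to the robot).
- firing_rack: Fixed steel rack with exactly the same base, slots and rails as the drying rack, plus a round post 34 mm high (14 mm across) at each corner (x = +-50, y = +-118 mm). Empty at the start. Origin at the centre of its underside.
- slot0 (a point): Middle of slot 0 of the firing rack at rail-top height (40 mm above the bench), where a tile's underside centre goes; axes as the rack's. Any tile may go in any slot.
- slot1 (a point): Middle of slot 1 of the firing rack at rail-top height (40 mm above the bench), where a tile's underside centre goes; axes as the rack's. Any tile may go in any slot.
- slot2 (a point): Middle of slot 2 of the firing rack at rail-top height (40 mm above the bench), where a tile's underside centre goes; axes as the rack's. Any tile may go in any slot.
- spatula: Cranked spatula, 110 g, standing on its blade. Origin under the blade near its heel; x along the blade to its tip, z up. Steel blade 3 mm thick, 26 mm wide, x = -10 to 95 mm; at x = -8 a neck rises to a level wooden handle over the back: x = -75 to 5, 22 mm wide (y), z = 56 to 80 mm. Grip the handle across y from above.
- spatula_grip (a point): Middle of the spatula's handle, at x = -35, z = 68 mm in the spatula's frame; axes as the spatula's.
- spatula_blade (a point): Upper face of the blade at x = 60 mm, where a tile's centre should lie.
- mat: Thin fixed cork mat, 80 (x) x 200 (y) x 3 mm, the spatula's place, its blade along the mat's y; origin at the centre of its underside.
- cup: Blue ceramic cup, 220 g, holding five beads: a cone, outer radius 18 mm low to 42 mm at the rim (70 mm high, wall 3), on a foot of radius 30 mm. Origin under its centre, z up. Flat upright handle on its +x side: 30 (x) x 12 (y) x 46 mm, centred at x = 62, z = 47 mm. Tipped away from the handle by 80 degrees or more it empties.
- cup_handle (a point): Grip point on the cup's handle (x = 62, z = 50 mm in the cup's frame), 12 mm thick across y.
- cup_rim (a point): Centre of the cup's mouth, 70 mm above its foot.
- bead0_center (a point): Centre of a round clay bead, 18 mm across, 10 g; starts in the cup.
- bead1_center (a point): Centre of a round clay bead, 18 mm across, 10 g; starts in the cup.
- bead2_center (a point): Centre of a round clay bead, 18 mm across, 10 g; starts in the cup.
- bead3_center (a point): Centre of a round clay bead, 18 mm across, 10 g; starts in the cup.
- bead4_center (a point): Centre of a round clay bead, 18 mm across, 10 g; starts in the cup.
- dish: Loose terracotta firing dish, 500 g, round, open, 50 mm high, outer radius 56 mm at the foot and 62 mm at the rim, wall 4 mm, floor 6 mm; origin at the centre of its underside.
- mug: Bystander: white mug, 80 mm across, 95 mm high; leave alone.
- tape_roll: Bystander: blue roll of tape, 90 mm across, 25 mm high; leave alone.
Mind the look-alikes: they are no part of the job. What is shaped like the spatula but turquoise is not meant. Leave any purple look-alike of the cup alone.

How it is judged:
On the way, in this order (a step that is already met when the one before it is completed fails the run):
1. every tile lies flat on the rails of the firing rack, spatula withdrawn (x of tile0 in the frame of firing_rack between -0.03 and 0.03 m and y of tile0 in the frame of firing_rack between -0.095 and 0.095 m and z of tile0 in the frame of firing_rack between 0.036 and 0.044 m and angle between each of tile0, tile1, tile2's own z axis and vertical below 0.08 rad and linear speed of each of tile0, tile1, tile2 below 0.03 m/s and contact force between each of tile0, tile1, tile2 and spatula below 0.1 N and x of tile1 in the frame of firing_rack between -0.03 and 0.03 m and y of tile1 in the frame of firing_rack between -0.095 and 0.095 m and z of tile1 in the frame of firing_rack between 0.036 and 0.044 m and x of tile2 in the frame of firing_rack between -0.03 and 0.03 m and y of tile2 in the frame of firing_rack between -0.095 and 0.095 m and z of tile2 in the frame of firing_rack between 0.036 and 0.044 m), for 0.2 s.
2. the cup is tipped over the dish (angle between cup's own z axis and vertical above 1.1 rad and horizontal distance between cup_rim and dish below 0.09 m and height (world z) of cup_rim above 0.05 m), for 0.1 s.
3. all beads are in the dish (horizontal distance between each of bead0_center, bead1_center, bead2_center, bead3_center, bead4_center and dish below 0.056 m and z of bead0_center in the frame of dish between 0 and 0.05 m and z of bead1_center in the frame of dish between 0 and 0.05 m and z of bead2_center in the frame of dish between 0 and 0.05 m and z of bead3_center in the frame of dish between 0 and 0.05 m and z of bead4_center in the frame of dish between 0 and 0.05 m), for 0.2 s.
At the end, for the whole second after the job is handed in: Tiles: flat on the firing rack's rails (underside 36-44 mm up, tilt < 0.08 rad, within 30 mm of its middle along the rails, 95 mm across), clear of the spatula. All beads in the dish. Cup and dish upright on the bench, spatula flat with its blade on the cork mat; all at rest, released (all of step 1 and all of step 3 and angle between each of cup, dish's own z axis and vertical below 0.12 rad and height (world z) of each of cup, dish, spatula below 0.012 m and linear speed of each of cup, dish, spatula below 0.03 m/s and angle between spatula's own z axis and vertical below 0.1 rad and x of spatula_blade in the frame of mat between -0.045 and 0.045 m and y of spatula_blade in the frame of mat between -0.105 and 0.105 m and x of spatula in the frame of mat between -0.045 and 0.045 m and y of spatula in the frame of mat between -0.105 and 0.105 m); the robot touches nothing.
It fails at once if the gripper or arm touches a wet tile (contact force between any of tile0, tile1, tile2 and the fingers above 0.3 N or contact force between any of tile0, tile1, tile2 and the arm above 0.3 N).
It fails at once if a tile is dropped below the rails (height (world z) of any of tile0, tile1, tile2 below 0.025 m).
It fails at once if the mug or the tape roll is disturbed (distance of any of mug, tape_roll from where it was at the start of the episode above 0.03 m).
Of tile0, tile1, tile2 only 2 to 3 are there at a start; the rules pass over those that are not, and their reading is None.
At some moment in a run one of dish, cup may be knocked a few centimetres aside while the robot is not near it.
It also fails if it takes over 208 s, if anything falls off the work surface, if the arm or the gripper's body presses on something with over 40 N, if the wrist force passes 120 N, or if a joint passes its speed limit or range.

## Working session

There is one attempt and no reset: what is moved stays moved. The work goes in short steps, Python scripts to look and compute and a shell command to move; the robot and the scene stay as the last step left them, time stands still between calls to the robot, and variables do not carry over. Pictures are saved under pics/ and viewed, at most 14 in all, crops included, and the job is handed in when it is done.

```bash
ls; mkdir -p pics; cat > h.py <<'E'
import numpy as np, cv2
from workcell import get_state, camera, calibration, arm, finder
from scipy.spatial.transform import Rotation as Rn
def toolT(s):
    q=s["tcp_rot"]; T=np.eye(4); T[:3,:3]=Rn.from_quat([q[1],q[2],q[3],q[0]]).as_matrix(); T[:3,3]=s["position"]; return T
def cam2world(name,s=None):
    c=calibration(name); T=np.eye(4)
    if name=="wrist": return c["intrinsics"],toolT(s or get_state())@np.array(c["hand_eye"])
    T[:3,:3]=np.array(c["R"]).T; T[:3,3]=-np.array(c["R"]).T@np.array(c["t"]); return c["intrinsics"],T
def cloud(name,d,s=None):
    K,T=cam2world(name,s); K=np.array(K)
    v,u=np.mgrid[:384,:512]
    P=np.stack([(u-K[0,2])/K[0,0]*d,(v-K[1,2])/K[1,1]*d,d],-1)
    W=P@T[:3,:3].T+T[:3,3]; W[d==0]=np.nan; return W
def atz(name,uv,z,s=None):
    K,T=cam2world(name,s); r=T[:3,:3]@np.linalg.inv(K)@[uv[0],uv[1],1.]; o=T[:3,3]; return o+r*(z-o[2])/r[2]
def shot(name,tag):
    s=get_state(); im,d=camera(name); cv2.imwrite(f"pics/{tag}.png",im); return s,im,d,cloud(name,d,s)
E
python3 - <<'E'
from h import *
for n in("scene","top"):
    s,im,d,W=shot(n,n+"0"); np.savez(n+"0.npz",im=im,d=d,W=W)
    for l in ["tile0","drying_rack","firing_rack","spatula","mat","cup","dish","mug","tape_roll"]:
        for r in finder.look_for(l,n)[:4]:
            u,v=map(int,r["uv"]); print(n,l,round(r["score"],2),u,v,np.round(W[min(v,383),min(u,511)],3))
a=cv2.imread("pics/scene0.png");b=cv2.imread("pics/top0.png")
print(arm.pinch_z); K,T=cam2world("top");print(T.round(3));print(np.array(calibration("wrist")["hand_eye"]).round(3)); print(get_state())
E
```

```text
pics
scene tile0 0.9 230 296 [ 0.616 -0.247  0.046]
scene tile0 0.9 252 272 [ 0.619 -0.176  0.044]
scene tile0 0.65 205 326 [ 0.617 -0.327  0.049]
scene drying_rack 0.83 236 315 [ 0.643 -0.262  0.008]
scene drying_rack 0.63 284 221 [ 0.601 -0.031  0.048]
scene drying_rack 0.51 281 224 [ 0.599 -0.039  0.042]
scene firing_rack 0.72 344 155 [0.607 0.236 0.038]
scene spatula 0.65 296 117 [0.429 0.269 0.042]
scene spatula 0.63 246 85 [0.261 0.254 0.081]
scene mat 0.59 300 127 [0.441 0.278 0.001]
scene cup 0.78 286 218 [ 0.593 -0.009  0.024]
scene cup 0.44 344 155 [0.607 0.236 0.038]
scene dish 0.8 247 176 [0.43  0.044 0.004]
scene tape_roll 0.72 323 283 [ 0.751 -0.084 -0.001]
top tile0 0.71 350 151 [ 0.625 -0.251  0.048]
top tile0 0.61 322 155 [ 0.615 -0.175  0.046]
top tile0 0.59 376 154 [ 0.616 -0.322  0.05 ]
top tile0 0.41 272 155 [ 0.62  -0.039  0.025]
top drying_rack 0.78 341 165 [ 0.593 -0.233  0.006]
top drying_rack 0.55 163 162 [0.604 0.269 0.007]
top firing_rack 0.66 162 163 [0.602 0.272 0.005]
top spatula 0.97 149 300 [0.231 0.284 0.083]
top spatula 0.92 153 225 [0.424 0.277 0.0
[... 557 characters left out ...]
]]
{'time': 1.0, 'qpos': array([ 1.08134624e+00,  2.99937986e-01,  1.52101998e+00,  3.60854102e-06,
        1.32069771e+00, -6.65936579e-02]), 'joint_velocities': array([-0.00025221, -0.00143535,  0.00084801, -0.00053899,  0.00175166,
       -0.00059348]), 'joint_efforts': array([ 3.53335963e-03, -5.43360257e+01, -3.61992574e+01,  1.01539649e-04,
        5.18471952e-04, -6.30964814e-05]), 'position': array([0.22569277, 0.50154226, 0.23125127]), 'tcp_rot': array([-1.03294665e-05,  2.09856959e-01,  9.77732098e-01, -2.98217362e-05]), 'force': array([0.47620701, 0.41488746, 0.57567115]), 'torque': array([ 0.01017581, -0.01055705, -0.01635062]), 'grasp_force': 0.0, 'opening': 0.08537129343676321}
```

```bash
python3 -c "
from workcell import arm; print([a for a in dir(arm) if a[0]!='_'])"
```

```text
['PlanningError', 'close_job', 'pinch_z']
```

View pics/scene0.png

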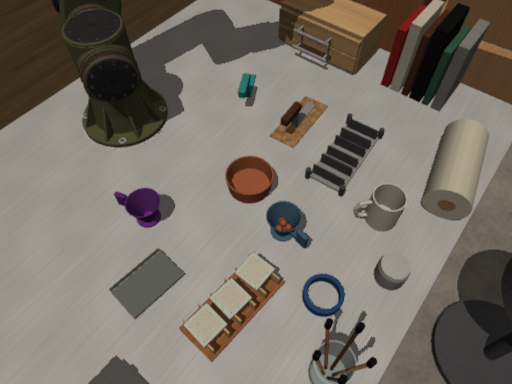

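View pics/top0.png

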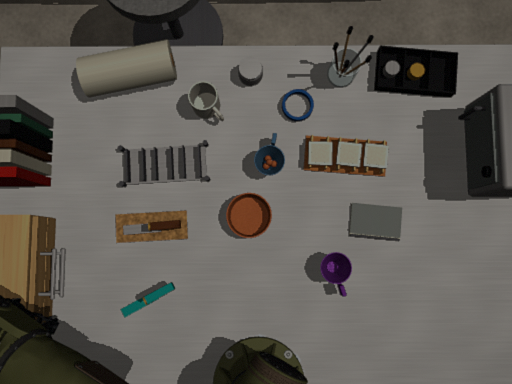

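```bash
cat >> h.py <<'E'
def down(p,phi):  # tool down, tool x at yaw phi deg
    c,s_=np.cos(np.radians(phi)),np.sin(np.radians(phi)); T=np.eye(4)
    T[:3,:3]=np.array([[c,s_,0],[s_,-c,0],[0,0,-1]]); T[:3,3]=p; return T
def plan(T1,T0=None,n=None):
    from scipy.linalg import logm,expm
    T0=toolT(get_state()) if T0 is None else T0
    D=np.linalg.inv(T0)@T1; rv=np.degrees(Rn.from_matrix(D[:3,:3]).as_rotvec())
    k=n or int(np.ceil(max(np.linalg.norm(D[:3,3])/.055,np.linalg.norm(rv)/9.5,1)))
    R=Rn.from_rotvec(np.radians(rv/k)).as_matrix(); S=sum(np.linalg.matrix_power(R,i) for i in range(k))
    print("rows",k,"of",(np.linalg.solve(S,D[:3,3])*100).round(2),(rv/k).round(2),"total",(D[:3,3]*100).round(2),rv.round(2))
E
python3 -c "
from h import *
plan(down([.425,.275,.25],90))"
```

```text
rows 7 of [-4.54  0.3  -0.27] [-0.   0.   9.4] total [-27.47 -12.48  -1.87] [-0.    0.   65.77]
```

```bash
python3 -m pendant '[-4.54,0.3,-0.27,0,0,9.4,8.5,-4.54,0.3,-0.27,0,0,9.4,8.5,-4.54,0.3,-0.27,0,0,9.4,8.5,-4.54,0.3,-0.27,0,0,9.4,8.5,-4.54,0.3,-0.27,0,0,9.4,8.5,-4.54,0.3,-0.27,0,0,9.4,8.5,-4.54,0.3,-0.27,0,0,9.4,8.5,0,0,0,0,0,0,8.5]'
python3 - <<'E'
from h import *
s,im,d,W=shot("wrist","w1"); print(s["position"],toolT(s)[:3,0])
np.savez("w1.npz",im=im,d=d,W=W)
for l in("spatula","spatula_grip","spatula_blade"):
    for r in finder.pinpoint(l,"wrist")[:2]: print(l,r["score"],r["uv"],atz("wrist",r["uv"],{"spatula":.003,"spatula_grip":.083,"spatula_blade":.006}[l],s))
m=(W[...,2]>.065)&(W[...,2]<.095); r=cv2.minAreaRect(np.float32(W[m][:,:2]*1000)); print(r,m.sum(),np.median(W[m][:,2]))
E
```

```text
time: 2.0
position: [0.4257, 0.2731, 0.2506]
tcp_rot: [0.0, 0.709, 0.705, 0.0]
force: [0.3, 1.0, 0.3]
opening: 0.0849
grasp_force: 0.0
[0.4256929  0.27313714 0.25063486] [5.33853903e-03 9.99985742e-01 1.23999625e-04]
spatula 0.92 [251.2, 152.5] [0.42047206 0.28281444 0.003     ]
spatula 0.73 [105.2, 144.6] [0.23423518 0.29390898 0.003     ]
spatula_grip 0.88 [89.5, 185.1] [0.25080409 0.26211492 0.083     ]
spatula_grip 0.6 [254.0, 197.8] [0.42411731 0.24715698 0.083     ]
spatula_blade 0.89 [248.6, 105.2] [0.41785006 0.34138889 0.006     ]
spatula_blade 0.6 [274.6, 318.3] [0.45364238 0.03143664 0.006     ]
((476.6888732910156, 202.50314331054688), (205.822998046875, 530.0917358398438), 57.47439956665039) 3895 0.0798290105404233
```

View pics/w1.png

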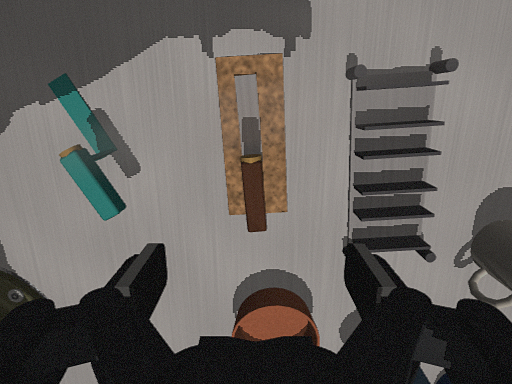

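The picture shows two spatulas: the turquoise look-alike at (90,150) and the wooden-handled one on the cork mat at (250,155), which I take. For the cup, blue is at scene (286,218) and the purple look-alike at (143,205). The firing rack is at (395,160), empty.

```bash
python3 - <<'E'
from h import *
z=np.load("w1.npz"); W=z["W"]; v,u=np.mgrid[:384,:512]
def rect(m,n):
    r=cv2.minAreaRect(np.float32(W[m][:,:2]*1000)); print(n,m.sum(),np.round(r[0],1),np.round(r[1],1),round(r[2],2),np.median(W[m][:,2]).round(4))
m=(W[...,2]>.07)&(W[...,2]<.1)&(u>235)&(u<275)&(v<240); rect(m,"handle")
m=(u>215)&(u<290)&(v>40)&(v<170)&(z["im"].max(-1)<999)
im=z["im"].astype(int); g=(u>225)&(u<265)&(v>70)&(v<160)&(abs(im[...,0]-im[...,2])<25)&(W[...,2]<.02); rect(g,"blade")
brown=(im[...,2]-im[...,0]>35)&(u>205)&(u<295)&(v<220)&(v>45)&(W[...,2]<.02); rect(brown,"mat")
f=(W[...,2]>.025)&(u>340)&(u<460)&(v<270)&(v>45)&(W[...,2]<.06); rect(f,"firing")
r=(W[...,2]>.037)&(W[...,2]<.045)&(u>340)&(u<460)&(v<262)&(v>70); rect(r,"rails")
z=np.load("top0.npz"); W=z["W"];im=z["im"].astype(int)
t=(W[...,2]>.042)&(W[...,2]<.056)&(u>300)&(u<395)&(v>130)&(v<180); rect(t,"tiles")
t=(W[...,2]>.033)&(W[...,2]<.056)&(u>115)&(u<212)&(v>138)&(v<192); rect(t,"firing top")
E
```

```text
handle 1547 [423.9 249.1] [22.4 83.8] 4.56 0.0823
blade 1669 [417.3 326.2] [ 26.6 102.7] 4.72 0.0057
mat 6881 [423.3 298.9] [ 79.9 199.4] 2.98 0.0027
firing 3222 [598.3 262.7] [113.8 249.9] 3.32 0.0379
rails 1704 [599.  262.6] [ 90.9 204.5] 3.58 0.0394
tiles 1620 [ 617.5 -244.2] [218.9  82.6] 82.45 0.0478
firing top 421 [598.1 263. ] [112.7 247.7] 3.14 0.0388
```

```bash
python3 -c "
from h import *
A=down([.4239,.2491,.12],94.6);plan(A,n=3);plan(down([.4239,.2491,.048],94.6),A,n=2)"
```

```text
rows 3 of [-0.89 -0.05  4.34] [-0.  -0.  -1.5] total [-2.69 -0.09 13.01] [-0.   -0.01 -4.51]
rows 2 of [0.  0.  3.6] [ 0.  0. -0.] total [0.  0.  7.2] [ 0.  0. -0.]
```

```bash
python3 -m pendant '[-0.89,-0.05,4.34,0,0,-1.5,8.5,-0.89,-0.05,4.34,0,0,-1.5,8.5,-0.89,-0.05,4.34,0,0,-1.5,8.5,0,0,3.6,0,0,0,8.5,0,0,3.6,0,0,0,8.5,0,0,0,0,0,0,8.5,0,0,0,0,0,0,0,0,0,0,0,0,0,0]' 60 && python3 -m pendant '[0,0,0,0,0,0,0,0,0,0,0,0,0,0,0,0,0,0,0,0,0,0,0,0,0,0,0,0,0,0,-4,0,0,0,0,0,0,-5,0,0,0,0,0,0,-5,0,0,0,0,0,0,-5,0,0,0,0]' 60
```

```text
time: 3.2
position: [0.4248, 0.249, 0.0494]
tcp_rot: [0.0, 0.679, 0.734, 0.001]
force: [0.0, -0.3, -0.5]
opening: 0.0511
grasp_force: 0.0
time: 4.2
position: [0.4238, 0.2483, 0.2399]
tcp_rot: [0.0, 0.679, 0.734, 0.0]
force: [0.3, -0.2, -1.6]
opening: 0.0213
grasp_force: 59.2
```

```bash
python3 -c "
from h import *
plan(down([.5,-.205,.28],0),n=11)"
```

```text
rows 11 of [-3.14  3.48 -0.36] [ 0.   -0.    8.59] total [-45.78   4.06  -4.01] [ 1.000e-02 -2.000e-02  9.448e+01]
```

```bash
python3 -m pendant '[-3.14,3.48,-0.36,0,0,8.59,0,-3.14,3.48,-0.36,0,0,8.59,0,-3.14,3.48,-0.36,0,0,8.59,0,-3.14,3.48,-0.36,0,0,8.59,0,-3.14,3.48,-0.36,0,0,8.59,0,-3.14,3.48,-0.36,0,0,8.59,0,-3.14,3.48,-0.36,0,0,8.59,0,-3.14,3.48,-0.36,0,0,8.59,0]' && python3 -m pendant '[-3.14,3.48,-0.36,0,0,8.59,0,-3.14,3.48,-0.36,0,0,8.59,0,-3.14,3.48,-0.36,0,0,8.59,0,0,0,0,0,0,0,0,0,0,0,0,0,0,0,0,0,0,0,0,0,0,0,0,0,0,0,0,0,0,0,0,0,0,0,0]'
python3 - <<'E'
from h import *
s,im,d,W=shot("wrist","w2"); print(s["position"],toolT(s).round(4)); np.savez("w2.npz",im=im,d=d,W=W,T=toolT(s))
E
```

```text
time: 5.2
position: [0.5583, -0.0798, 0.2668]
tcp_rot: [-0.0, 0.975, 0.22, -0.0]
force: [0.6, 0.1, -0.3]
opening: 0.0212
grasp_force: 59.2
time: 6.2
position: [0.4999, -0.2045, 0.2775]
tcp_rot: [-0.0, 1.0, 0.0, -0.0]
force: [0.1, -0.2, -0.9]
opening: 0.0213
grasp_force: 59.2
[ 0.49991901 -0.20447866  0.27751242] [[ 1.000e+00  6.000e-04 -1.000e-04  4.999e-01]
 [ 6.000e-04 -1.000e+00  1.000e-04 -2.045e-01]
 [-1.000e-04 -1.000e-04 -1.000e+00  2.775e-01]
 [ 0.000e+00  0.000e+00  0.000e+00  1.000e+00]]
```

View pics/w2.png

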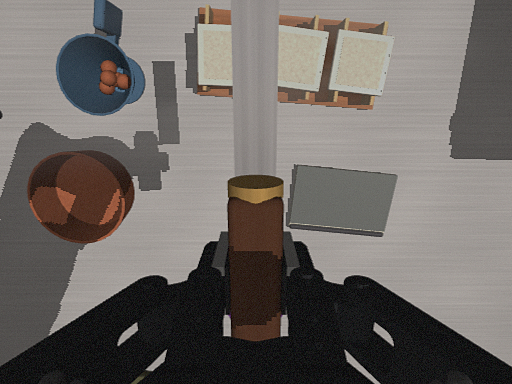

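```bash
python3 - <<'E'
from h import *
z=np.load("w2.npz"); W=z["W"];T=z["T"];im=z["im"].astype(int); v,u=np.mgrid[:384,:512]
def rect(m,n,W=W):
    r=cv2.minAreaRect(np.float32(W[m][:,:2]*1000)); print(n,m.sum(),np.round(r[0],1),np.round(r[1],1),round(r[2],2),np.median(W[m][:,2]).round(4))
L=(W-T[:3,3])@T[:3,:3]
b=(L[...,2]>.03)&(L[...,2]<.06)&(v<177)&(abs(u-255)<35)
rect(b,"blade tool",L)
P=L[b]; print(np.polyfit(P[:,0],P[:,2],1), np.polyfit(P[:,1],P[:,2],1))
h=(L[...,2]>-.03)&(L[...,2]<.01)&(v>185)&(v<330)&(abs(u-255)<26); rect(h,"handle tool",L); print(np.polyfit(L[h][:,0],L[h][:,1],1))
for n,a,c in(("A",190,232),("B",278,326),("C",328,400)):
    t=(W[...,2]>.042)&(W[...,2]<.056)&(u>a)&(u<c)&(v<110)&(im.min(-1)>90); rect(t,n)
red=(im[...,2]-im[...,0]>40)&(W[...,2]<.04)&(W[...,2]>-.01)&(u>180)&(u<400)&(v<112); rect(red,"rack")
w=(W[...,2]>.03)&(W[...,2]<.043)&(u>180)&(u<400)&(v<112);rect(w,"rails")
p=(u>300)&(u<380)&(v>175)&(v<220);print("plate z",np.median(W[p][:,2]))
for name in("spatula","spatula_blade"):
    for r in finder.pinpoint(name,"wrist")[:1]: print(name,r)
for (a,b_) in((206,12),(315,20),(345,25),(385,28),(195,92),(305,98),(340,102),(373,105)): print(a,b_,W[b_,a].round(4))
E
```

```text
blade tool 7887 [75.8 -0.5] [26.1 97.5] 89.9 0.0431
[0.0005794  0.04308068] [0.00371724 0.04312891]
handle tool 120 [38.9 -0.3] [19.8  4.9] 88.7 -0.0289
[ 0.60716226 -0.0245724 ]
A 2082 [ 621.5 -157.7] [38.3 63.7] 88.16 0.0482
B 2750 [ 617.7 -253.5] [55.6 64. ] 82.97 0.048
C 3412 [ 613.4 -323.4] [64.4 64. ] 83.2 0.0478
rack 1887 [ 621.8 -246.1] [231.4 101.5] 85.26 0.0058
rails 532 [ 621.  -247.1] [204.6  90. ] 85.28 0.0392
plate z nan
spatula {'uv': [252.0, 168.2], 'score': 0.88}
spatula_blade {'uv': [255.9, 62.4], 'score': 0.93}
206 12 [ 0.6665 -0.1491  0.0393]
315 20 [ 0.6589 -0.2705  0.0379]
345 25 [ 0.6534 -0.3039  0.0402]
385 28 [ 0.6507 -0.3494  0.039 ]
195 92 [ 5.831e-01 -1.248e-01  5.000e-04]
305 98 [ 0.5754 -0.263   0.0401]
340 102 [ 0.5707 -0.3143  0.0049]
373 105 [ 0.567  -0.3575  0.0057]
```

```bash
python3 - <<'E'
from h import *
z=np.load("w2.npz"); W=z["W"]; v,u=np.mgrid[:384,:512]
p=(u>305)&(u<380)&(v>180)&(v<215);print("plate",np.nanmedian(W[p],0),np.isnan(W[p][:,2]).mean())
for q in((295,168),(292,225),(395,178),(383,232)): print(W[q[1],q[0]])
R=down([.4343,-.1541,.14],-4.7); plan(R); plan(down([.4343,-.1541,.073],-4.7),R)
E
```

```text
plate [ 0.44082554 -0.32744002  0.00854084] 0.003179650238473768
[ 4.81578583e-01 -2.59661279e-01 -4.74116307e-04]
[ 0.39920526 -0.25724032  0.00938126]
[ 0.46952977 -0.39789793  0.00850115]
[ 0.38712558 -0.39197319  0.00657422]
rows 3 of [-2.23 -1.63  4.59] [-0.    0.    1.57] total [-6.55 -5.06 13.76] [-0.   0.   4.7]
rows 2 of [0.   0.   3.35] [ 0.  0. -0.] total [0.  0.  6.7] [ 0.  0. -0.]
```

```bash
python3 -m pendant '[-2.23,-1.63,4.59,0,0,1.57,0,-2.23,-1.63,4.59,0,0,1.57,0,-2.23,-1.63,4.59,0,0,1.57,0,0,0,3,0,0,0,0,0,0,2,0,0,0,0,0,0,1.7,0,0,0,0,0,0,0,0,0,0,0,0,0,0,0,0,0,0]'
python3 - <<'E'
from h import *
s,im,d,W=shot("wrist","w3"); print(s["position"],toolT(s)[:3,0]); np.savez("w3.npz",im=im,d=d,W=W,T=toolT(s))
E
```

```text
time: 7.35
position: [0.4346, -0.1543, 0.0736]
tcp_rot: [0.0, 0.999, -0.041, 0.0]
force: [0.0, 0.6, -0.8]
opening: 0.0213
grasp_force: 59.3
[ 0.4345579  -0.15427323  0.0735752 ] [ 9.96608996e-01 -8.22792205e-02  7.99935277e-04]
```

View pics/w3.png

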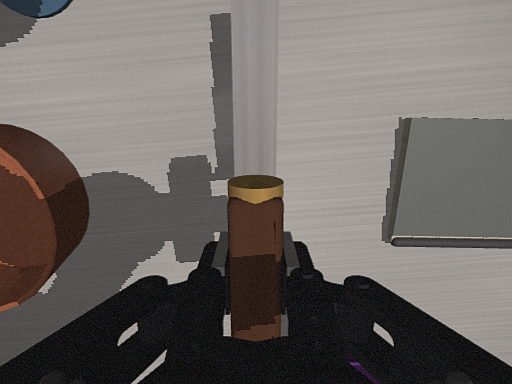

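Blade is held level, rack out of view ahead (blade at column 255). Inserting.

```bash
python3 -m pendant '[1.5,0,0,0,0,0,0,1.5,0,0,0,0,0,0,1.5,0,0,0,0,0,0,1.5,0,0,0,0,0,0,1.5,0,0,0,0,0,0,1.2,0,0,0,0,0,0,0.5,0,0,0,0,0,0,0,0,0,0,0,0,0]'
python3 - <<'E'
from h import *
s,im,d,W=shot("wrist","w4"); T=toolT(s); print(s["position"],s["force"]); L=(W-T[:3,3])@T[:3,:3]
v,u=np.mgrid[:384,:512]
t=(W[...,2]>.044)&(W[...,2]<.052)&(abs(L[...,1])<.036)&(L[...,0]>.05); r=cv2.minAreaRect(np.float32(L[t][:,:2]*1000)); print(t.sum(),r, L[t][:,0].min(),np.median(W[t],0))
E
```

```text
time: 8.4
position: [0.5259, -0.1617, 0.0729]
tcp_rot: [-0.0, 0.999, -0.041, -0.0]
force: [-0.6, -0.5, -1.8]
opening: 0.0213
grasp_force: 59.3
[ 0.52587674 -0.16169733  0.07289209] [-0.64893916 -0.49215436 -1.7766191 ]
14752 ((92.012939453125, 1.2126541137695312), (64.24104309082031, 56.973270416259766), 87.42355346679688) 0.062469714143607864 [ 0.61906761 -0.17014621  0.04806253]
```

View pics/w4.png

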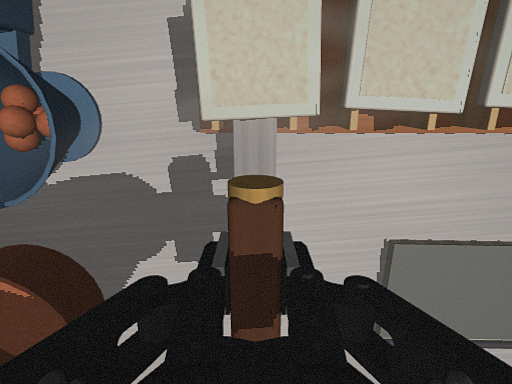

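The picture shows tile at (255,55) over the blade, rails at columns 215/297 centred on the blade at 256. Lift.

```bash
python3 -m pendant '[0,0,-0.4,0,0,0,0,0,0,-0.4,0,0,0,0,0,0,-0.3,0,0,0,0,0,0,-0.3,0,0,0,0,0,0,-0.5,0,0,0,0,0,0,-0.8,0,0,0,0,0,0,-0.5,0,0,0,0,0,0,0,0,0,0,0]'
python3 - <<'E'
from h import *
s,im,d,W=shot("wrist","w5"); T=toolT(s); print(s["position"],s["force"],s["torque"]); L=(W-T[:3,3])@T[:3,:3]
v,u=np.mgrid[:384,:512]
t=(L[...,2]>.026)&(L[...,2]<.042)&(abs(L[...,1])<.036)&(L[...,0]>.05); r=cv2.minAreaRect(np.float32(L[t][:,:2]*1000)); print(t.sum(),r, L[t][:,0].min(),np.median(L[t],0))
P=L[t]; print(np.linalg.lstsq(np.c_[P[:,:2],np.ones(len(P))],P[:,2],rcond=None)[0])
# plan transit: TCP from here to firing slot2 above
c=np.array([.5985,.2627]);th=np.radians(3.4);R=np.array([[np.cos(th),-np.sin(th)],[np.sin(th),np.cos(th)]])
for k,y in enumerate((-.078,0,.078)): print("slot",k,(c+R@[0,y]).round(4),"tcp",(c+R@[-.0945,y+.0]).round(4))
E
```

```text
time: 9.45
position: [0.5261, -0.1618, 0.1054]
tcp_rot: [0.0, 0.999, -0.041, 0.0]
force: [-0.0, -0.6, -1.5]
opening: 0.0218
grasp_force: 59.3
[ 0.52608752 -0.16177836  0.10538788] [-0.00510655 -0.59488185 -1.54764807] [-0.06568819  0.0761028   0.00584454]
13858 ((87.49176025390625, 1.322601318359375), (64.24568939208984, 72.62802124023438), 87.48455047607422) 0.05106337893700843 [0.09495298 0.00064931 0.03492985]
[-0.00312407  0.0047453   0.03523739]
slot 0 [0.6031 0.1848] tcp [0.5088 0.1792]
slot 1 [0.5985 0.2627] tcp [0.5042 0.2571]
slot 2 [0.5939 0.3406] tcp [0.4995 0.335 ]
```

```bash
python3 -m pendant '[0,0,-0.5,0,0,0,0,0,0,-1,0,0,0,0,0,0,-1.5,0,0,0,0,0,0,-1.5,0,0,0,0,0,0,-1,0,0,0,0,0,0,-0.5,0,0,0,0,-0.03,-0.5,0,0,0,0,0,-0.06,-1,0,0,0,0,0]' && python3 -m pendant '[-0.1,-1.5,0,0,0,0,0,-0.13,-2,0,0,0,0,0,-0.16,-2.5,0,0,0,0,0,-0.16,-2.5,0,0,0,-0.58,0,-0.16,-2.5,0,0,0,-0.58,0,-0.16,-2.5,0,0,0,-0.58,0,-0.16,-2.5,0,0,0,-0.58,0,-0.16,-2.5,0,0,0,-0.58,0]' && python3 -m pendant '[-0.16,-2.5,0,0,0,-0.58,0,-0.16,-2.5,0,0,0,-0.58,0,-0.16,-2.5,0,0,0,-0.58,0,-0.16,-2.5,0,0,0,-0.58,0,-0.16,-2.5,0,0,0,-0.58,0,-0.16,-2.5,0,0,0,-0.58,0,-0.16,-2.5,0,0,0,-0.58,0,-0.16,-2.5,0,0,0,-0.58,0]'&& python3 -m pendant '[-0.16,-2.5,0,0,0,-0.58,0,-0.16,-2.5,0,0,0,0,0,-0.13,-2,0,0,0,0,0,-0.1,-1.5,0,0,0,0,0,-0.06,-1,0,0,0,0,0,-0.03,-0.5,0,0,0,0,0,0,0,0,0,0,0,0,0,0,0,0,0,0,0]'
cat >> h.py <<'E'
def tile_on_blade(tag):
    s,im,d,W=shot("wrist",tag); T=toolT(s); print(s["position"],np.degrees(np.arctan2(T[1,0],T[0,0])).round(2)); L=(W-T[:3,3])@T[:3,:3]
    t=(L[...,2]>.030)&(L[...,2]<.042)&(abs(L[...,1])<.04)&(L[...,0]>.05)&(im.min(-1)>90); r=cv2.minAreaRect(np.float32(L[t][:,:2]*1000)); print(t.sum(),r)
    P=L[t]; print(np.linalg.lstsq(np.c_[P[:,:2],np.ones(len(P))],P[:,2],rcond=None)[0].round(4)); return s,im,d,W
E
python3 - <<'E'
from h import *
s,im,d,W=tile_on_blade("w6"); np.savez("w6.npz",im=im,d=d,W=W)
plan(down([.4995,.335,s["position"][2]],3.4))
E
```

```text
time: 10.5
position: [0.526, -0.1462, 0.1644]
tcp_rot: [-0.0, 0.999, -0.041, -0.0]
force: [0.2, 0.3, -1.0]
opening: 0.0216
grasp_force: 59.3
time: 11.5
position: [0.5267, 0.0407, 0.1648]
tcp_rot: [-0.0, 1.0, -0.015, -0.0]
force: [0.2, -0.1, -1.3]
opening: 0.0214
grasp_force: 59.2
time: 12.5
position: [0.5127, 0.2405, 0.1648]
tcp_rot: [-0.0, 1.0, 0.025, -0.0]
force: [0.4, 0.7, -2.0]
opening: 0.0218
grasp_force: 59.2
time: 13.5
position: [0.5017, 0.3376, 0.1649]
tcp_rot: [0.0, 1.0, 0.029, 0.0]
force: [0.2, -0.1, -1.8]
opening: 0.0212
grasp_force: 59.2
[0.50167754 0.33763534 0.16492656] 3.36
13862 ((86.84459686279297, 1.259002685546875), (64.41249084472656, 73.18852233886719), 87.8898696899414)
[-0.0043  0.0048  0.0353]
rows 1 of [-0.23  0.25  0.  ] [ 0.   -0.   -0.04] total [-0.23  0.25  0.  ] [ 0.   -0.   -0.04]
```

View pics/w6.png

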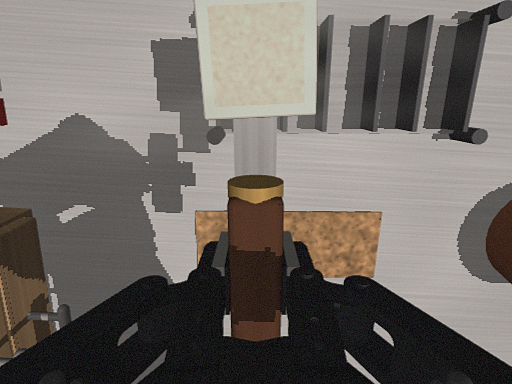

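The picture shows the tile steady at (255,60) over slot 2, with the other four rails of the firing rack at columns 325–470. Refine the rack pose from it.

```bash
python3 - <<'E'
from h import *
z=np.load("w6.npz"); W=z["W"]; v,u=np.mgrid[:384,:512]
c=np.array([.5985,.2627]);th=np.radians(3.4);R=np.array([[np.cos(th),-np.sin(th)],[np.sin(th),np.cos(th)]])
m=(W[...,2]>.036)&(W[...,2]<.044); P=(W[m][:,:2]-c)@R
for y in(-.1,-.056,-.022,.022):
    q=P[abs(P[:,1]-y)<.009]; f=np.polyfit(q[:,0],q[:,1],1); print(y,len(q),f.round(4),np.percentile(q[:,0],[1,99]).round(4),np.polyval(f,0).round(4))
for p in((486,12),(480,135),(216,133)): print(W[p[1],p[0]])
E
```

```text
-0.1 886 [-0.0007 -0.0997] [-0.0441  0.044 ] -0.0997
-0.056 816 [-0.0003 -0.0558] [-0.0441  0.0439] -0.0558
-0.022 756 [-0.0004 -0.0219] [-0.0442  0.0439] -0.0219
0.022 673 [0.0008 0.0219] [-0.044   0.0437] 0.0219
[0.65627062 0.15414549 0.02003124]
[0.5566613  0.14155175 0.03340844]
[0.54455684 0.37552926 0.03341458]
```

```bash
python3 -m pendant '[-0.23,0.25,0.5,0,0,0,0,0,0,1.2,0,0,0,0,0,0,1.8,0,0,0,0,0,0,1.8,0,0,0,0,0,0,1.2,0,0,0,0,0,0,0.7,0,0,0,0,0,0,0.4,0,0,0,0,0,0,0.3,0,0,0,0]' && python3 -m pendant '[0,0,0.3,0,0,0,0,0,0,0.3,0,0,0,0,0,0,0.3,0,0,0,0,0,0,0.3,0,0,0,0,0,0,0.1,0,0,0,0,0,0,0,0,0,0,0,0,0,0,0,0,0,0,0,0,0,0,0,0,0]'
python3 - <<'E'
from h import *
s=get_state(); print(s["position"],s["force"])
s,im,d,W=shot("wrist","w7"); T=toolT(s);L=(W-T[:3,3])@T[:3,:3]
t=(W[...,2]>.045)&(W[...,2]<.052)&(abs(L[...,1])<.04)&(L[...,0]>.05); print(cv2.minAreaRect(np.float32(L[t][:,:2]*1000)),np.median(W[t],0))
E
```

```text
time: 14.55
position: [0.4995, 0.3355, 0.086]
tcp_rot: [-0.0, 1.0, 0.03, 0.0]
force: [0.4, -0.3, -2.3]
opening: 0.0213
grasp_force: 59.3
time: 15.55
position: [0.4994, 0.3354, 0.073]
tcp_rot: [-0.0, 1.0, 0.03, 0.0]
force: [0.4, 0.1, -1.3]
opening: 0.0211
grasp_force: 59.3
[0.49940802 0.33542405 0.07299395] [ 0.41843151  0.06388555 -1.28851154]
((92.25665283203125, 1.0362930297851562), (64.27428436279297, 57.32147216796875), 87.41216278076172) [0.59295611 0.34031884 0.0481151 ]
```

```bash
python3 -m pendant '[-0.7,0,0,0,0,0,0,-1.5,0,0,0,0,0,0,-2,0,0,0,0,0,0,-2,0,0,0,0,0,0,-2,0,0,0,0,0,0,-2,0,-1,0,0,0,0,0,0,-4,0,0,0,0,0,0,-4,0,0,0,0]'
python3 - <<'E'
from h import *
s,im,d,W=shot("wrist","w8"); T=toolT(s);print(s["position"]);
t=(W[...,2]>.042)&(W[...,2]<.055)&(W[...,1]>.25)&(W[...,0]>.54); print(t.sum(),np.median(W[t],0),cv2.minAreaRect(np.float32(W[t][:,:2]*1000)))
A=down([.4321,-.2329,.14],-4.7); plan(A); plan(down([.4321,-.2329,.073],-4.7),A)
E
```

```text
time: 16.6
position: [0.3968, 0.3293, 0.164]
tcp_rot: [0.0, 1.0, 0.03, -0.0]
force: [-0.5, -0.1, -1.1]
opening: 0.0214
grasp_force: 59.3
[0.39680837 0.32927368 0.16399911]
0 [nan nan nan] ((0.0, 0.0), (0.0, 0.0), 0.0)
rows 11 of [0.33 5.12 0.26] [-0.02 -0.03  0.74] total [-2.000e-02  5.644e+01  2.730e+00] [-0.24 -0.32  8.12]
rows 2 of [-0.   -0.    3.35] [ 0.  0. -0.] total [-0.   0.   6.7] [ 0.  0. -0.]
  return _methods._mean(a, axis=axis, dtype=dtype,
  ret = um.true_divide(
```

```bash
python3 -m pendant '[0.33,5.12,0.26,0,0,0.74,0,0.33,5.12,0.26,0,0,0.74,0,0.33,5.12,0.26,0,0,0.74,0,0.33,5.12,0.26,0,0,0.74,0,0.33,5.12,0.26,0,0,0.74,0,0.33,5.12,0.26,0,0,0.74,0,0.33,5.12,0.26,0,0,0.74,0,0.33,5.12,0.26,0,0,0.74,0]' && python3 -m pendant '[0.33,5.12,0.26,0,0,0.74,0,0.33,5.12,0.26,0,0,0.74,0,0.33,5.12,0.26,0,0,0.74,0,0,0,2.5,0,0,0,0,0,0,2.5,0,0,0,0,0,0,1.7,0,0,0,0,0,0,0,0,0,0,0,0,0,0,0,0,0,0]'
python3 - <<'E'
from h import *
s=get_state();T=toolT(s);print(s["position"],np.degrees(np.arctan2(T[1,0],T[0,0])))
plan(down([.4321,-.2329,.073],-4.7))
s,im,d,W=shot("top","t1")
t=(W[...,2]>.042)&(W[...,2]<.055)&(W[...,1]>.25)&(W[...,1]<.4)&(abs(W[...,0]-.6)<.06); print(t.sum(),np.median(W[t],0),cv2.minAreaRect(np.float32(W[t][:,:2]*1000)))
E
```

```text
time: 17.65
position: [0.4293, -0.0811, 0.1421]
tcp_rot: [0.0, 1.0, -0.022, 0.0]
force: [0.5, 0.2, -0.5]
opening: 0.0211
grasp_force: 59.5
time: 18.65
position: [0.4311, -0.2336, 0.068]
tcp_rot: [0.0, 0.999, -0.041, 0.0]
force: [-0.2, 0.5, -1.3]
opening: 0.0214
grasp_force: 59.5
[ 0.43107831 -0.23358554  0.06801852] -4.734550889522785
rows 1 of [ 0.1  -0.08 -0.5 ] [ 0.03 -0.05 -0.03] total [ 0.1  -0.08 -0.5 ] [ 0.03 -0.05 -0.03]
560 [0.59474684 0.34088572 0.04841575] ((593.9876098632812, 329.443603515625), (86.8946304321289, 90.55506896972656), 3.792684555053711)
```

```bash
python3 -m pendant '[0.1,-0.08,-0.5,0,0,0,0,1.5,0,0,0,0,0,0,1.5,0,0,0,0,0,0,1.5,0,0,0,0,0,0,1.5,0,0,0,0,0,0,1.5,0,0,0,0,0,0,1.2,0,0,0,0,0,0,0.5,0,0,0,0,0,0]'
python3 - <<'E'
from h import *
s,im,d,W=shot("wrist","w9"); T=toolT(s);L=(W-T[:3,3])@T[:3,:3]; print(s["position"],s["force"])
t=(W[...,2]>.045)&(W[...,2]<.052)&(abs(L[...,1])<.038)&(L[...,0]>.05); print(cv2.minAreaRect(np.float32(L[t][:,:2]*1000)),np.median(W[t],0),L[t][:,0].min())
E
```

```text
time: 19.7
position: [0.5241, -0.2404, 0.0726]
tcp_rot: [0.0, 0.999, -0.041, 0.0]
force: [-0.4, -0.5, -0.8]
opening: 0.0208
grasp_force: 59.5
[ 0.52409904 -0.24042745  0.07256804] [-0.36430213 -0.51554351 -0.82812189]
((91.7412109375, 1.372488021850586), (58.327232360839844, 64.23023986816406), 2.524852991104126) [ 0.61683659 -0.24976394  0.04809153] 0.06144002329854413
```

View pics/w9.png

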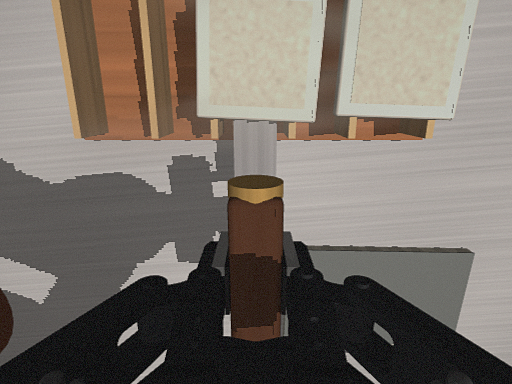

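Tile centred at (260,55) over the blade, rails at 215/292. Lift and carry to slot 1.

```bash
python3 -m pendant '[0,0,-0.4,0,0,0,0,0,0,-0.4,0,0,0,0,0,0,-0.3,0,0,0,0,0,0,-0.3,0,0,0,0,0,0,-0.5,0,0,0,0,0,0,-0.8,0,0,0,0,0,0,-1,0,0,0,0,0,0,-1,0,0,0,0]' && python3 -m pendant '[0,0,-1.5,0,0,0,0,0,0,-1.5,0,0,0,0,0,0,-1,0,0,0,0,0,0,-0.5,0,0,0,0,-0.03,-0.5,0,0,0,0,0,-0.06,-1,0,0,0,0,0,-0.09,-1.5,0,0,0,0,0,-0.11,-2,0,0,0,0,0]' && python3 -m pendant '[-0.14,-2.48,0,0,0,-0.58,0,-0.14,-2.48,0,0,0,-0.58,0,-0.14,-2.48,0,0,0,-0.58,0,-0.14,-2.48,0,0,0,-0.58,0,-0.14,-2.48,0,0,0,-0.58,0,-0.14,-2.48,0,0,0,-0.58,0,-0.14,-2.48,0,0,0,-0.58,0,-0.14,-2.48,0,0,0,-0.58,0]' && python3 -m pendant '[-0.14,-2.48,0,0,0,-0.58,0,-0.14,-2.48,0,0,0,-0.58,0,-0.14,-2.48,0,0,0,-0.58,0,-0.14,-2.48,0,0,0,-0.58,0,-0.14,-2.48,0,0,0,-0.58,0,-0.14,-2.48,0,0,0,-0.58,0,-0.11,-2,0,0,0,0,0,-0.09,-1.5,0,0,0,0,0]' && python3 -m pendant '[-0.06,-1,0,0,0,0,0,-0.03,-0.5,0,0,0,0,0,0,0,0,0,0,0,0,0,0,0,0,0,0,0,0,0,0,0,0,0,0,0,0,0,0,0,0,0,0,0,0,0,0,0,0,0,0,0,0,0,0,0]'
python3 - <<'E'
from h import *
s,im,d,W=tile_on_blade("w10"); plan(down([.5042,.2571,s["position"][2]],3.4))
E
```

```text
time: 20.75
position: [0.5237, -0.2405, 0.1202]
tcp_rot: [0.0, 0.999, -0.041, 0.0]
force: [0.7, -0.0, -1.2]
opening: 0.0211
grasp_force: 59.5
time: 21.75
position: [0.5247, -0.189, 0.1641]
tcp_rot: [-0.0, 0.999, -0.041, -0.0]
force: [0.4, -0.0, -1.4]
opening: 0.0212
grasp_force: 59.5
time: 22.75
position: [0.5226, 0.0102, 0.1643]
tcp_rot: [-0.0, 1.0, -0.0, 0.0]
force: [1.0, 0.3, -1.4]
opening: 0.0212
grasp_force: 59.5
time: 23.75
position: [0.5066, 0.193, 0.1643]
tcp_rot: [-0.0, 1.0, 0.03, 0.0]
force: [0.1, -0.3, -1.8]
opening: 0.0215
grasp_force: 59.5
time: 24.75
position: [0.5053, 0.2065, 0.1643]
tcp_rot: [-0.0, 1.0, 0.029, 0.0]
force: [-1.0, -0.6, -1.5]
opening: 0.0211
grasp_force: 59.5
[0.50530959 0.20652712 0.16430027] 3.37
13888 ((87.58841705322266, 1.1546783447265625), (72.16703796386719, 64.38400268554688), 1.820755958557129)
[-0.0031  0.0056  0.0352]
rows 1 of [ 0.19 -5.05 -0.  ] [ 0.    0.   -0.02] total [ 0.19 -5.05 -0.  ] [ 0.    0.   -0.02]
```

```bash
python3 -m pendant '[0.02,-0.6,0,0,0,0,0,0.05,-1.2,0,0,0,0,0,0.05,-1.4,0,0,0,0,0,0.05,-1.2,0,0,0,0,0,0.02,-0.65,0,0,0,0,0,0,0,0,0,0,0,0,0,0,0.5,0,0,0,0,0,0,1.2,0,0,0,0]' && python3 -m pendant '[0,0,1.8,0,0,0,0,0,0,1.8,0,0,0,0,0,0,1.2,0,0,0,0,0,0,0.7,0,0,0,0,0,0,0.4,0,0,0,0,0,0,0.3,0,0,0,0,0,0,0.3,0,0,0,0,0,0,0.3,0,0,0,0]' && python3 -m pendant '[0,0,0.3,0,0,0,0,0,0,0.3,0,0,0,0,0,0,0.1,0,0,0,0,0,0,0,0,0,0,0,0,0,0,0,0,0,0,0,0,0,0,0,0,0,0,0,0,0,0,0,0,0,0,0,0,0,0,0]'
python3 - <<'E'
from h import *
s,im,d,W=shot("wrist","w11"); T=toolT(s);L=(W-T[:3,3])@T[:3,:3]; print(s["position"],s["force"])
t=(W[...,2]>.045)&(W[...,2]<.052)&(abs(L[...,1])<.038)&(L[...,0]>.05); print(cv2.minAreaRect(np.float32(L[t][:,:2]*1000)),np.median(W[t],0),L[t][:,0].min())
E
```

```text
time: 25.8
position: [0.5044, 0.2568, 0.147]
tcp_rot: [-0.0, 1.0, 0.029, 0.0]
force: [0.4, 0.6, -2.4]
opening: 0.0212
grasp_force: 59.5
time: 26.8
position: [0.5044, 0.2572, 0.0794]
tcp_rot: [-0.0, 1.0, 0.029, 0.0]
force: [-0.2, 0.5, -1.8]
opening: 0.0212
grasp_force: 59.5
time: 27.8
position: [0.5042, 0.2571, 0.0723]
tcp_rot: [-0.0, 1.0, 0.029, 0.0]
force: [-0.8, -0.3, 0.3]
opening: 0.0215
grasp_force: 59.5
[0.50422684 0.25707477 0.07231401] [-0.77973557 -0.32733444  0.34355354]
((91.97016906738281, 1.0309257507324219), (57.127708435058594, 64.28323364257812), 2.221707582473755) [0.5976021  0.26115417 0.04812497] 0.06257708033579981
```

```bash
python3 -m pendant '[-0.7,0,0,0,0,0,0,-1.5,0,0,0,0,0,0,-2,0,0,0,0,0,0,-2,0,0,0,0,0,0,-2,0,0,0,0,0,0,-2,0,-1,0,0,0,0,0,0,-4,0,0,0,0,0,0,-4,0,0,0,0]'
python3 -c "
from h import *
A=down([.4275,-.3092,.14],-4.7); plan(A,n=11)"
```

```text
time: 28.85
position: [0.4017, 0.251, 0.1634]
tcp_rot: [0.0, 1.0, 0.03, -0.0]
force: [-1.0, 0.1, -1.7]
opening: 0.0211
grasp_force: 59.5
rows 11 of [0.26 5.1  0.21] [0.   0.   0.74] total [-0.73 56.07  2.35] [0.01 0.02 8.09]
```

```bash
python3 -m pendant '[0.26,5.1,0.2,0,0,0.74,0,0.26,5.1,0.2,0,0,0.74,0,0.26,5.1,0.2,0,0,0.74,0,0.26,5.1,0.2,0,0,0.74,0,0.26,5.1,0.2,0,0,0.74,0,0.26,5.1,0.2,0,0,0.74,0,0.26,5.1,0.2,0,0,0.74,0,0.26,5.1,0.2,0,0,0.74,0]' && python3 -m pendant '[0.26,5.1,0.2,0,0,0.74,0,0.26,5.1,0.2,0,0,0.74,0,0.26,5.1,0.2,0,0,0.74,0,0,0,2.5,0,0,0,0,0,0,2.5,0,0,0,0,0,0,1.5,0,0,0,0,0,0,0,0,0,0,0,0,0,0,0,0,0,0]'
python3 - <<'E'
from h import *
s=get_state();T=toolT(s);print(s["position"],np.degrees(np.arctan2(T[1,0],T[0,0])))
plan(down([.4275,-.3092,.073],-4.7))
s,im,d,W=shot("top","t2")
t=(W[...,2]>.044)&(W[...,2]<.055)&(W[...,1]>.2)&(W[...,1]<.4)&(abs(W[...,0]-.6)<.06); print(t.sum(),np.median(W[t],0),cv2.minAreaRect(np.float32(W[t][:,:2]*1000)))
E
```

```text
time: 29.85
position: [0.4283, -0.1579, 0.1464]
tcp_rot: [0.0, 1.0, -0.022, 0.0]
force: [0.9, -0.0, -1.1]
opening: 0.0211
grasp_force: 59.6
time: 30.85
position: [0.4282, -0.3098, 0.0762]
tcp_rot: [0.0, 0.999, -0.041, 0.001]
force: [0.3, -0.6, -0.4]
opening: 0.0215
grasp_force: 59.5
[ 0.42819677 -0.3097603   0.07622052] -4.750259064166081
rows 1 of [-0.07 -0.05  0.32] [ 0.05 -0.06 -0.05] total [-0.07 -0.05  0.32] [ 0.05 -0.06 -0.05]
1038 [0.59738808 0.30871043 0.04838582] ((596.2472534179688, 290.38458251953125), (86.64654541015625, 170.08958435058594), 3.6790637969970703)
```

```bash
python3 -m pendant '[-0.07,-0.05,0.32,0,0,0,0,1.5,0,0,0,0,0,0,1.5,0,0,0,0,0,0,1.5,0,0,0,0,0,0,1.5,0,0,0,0,0,0,1.5,0,0,0,0,0,0,1.2,0,0,0,0,0,0,0.5,0,0,0,0,0,0]'
python3 - <<'E'
from h import *
s,im,d,W=shot("wrist","w12"); T=toolT(s);L=(W-T[:3,3])@T[:3,:3]; print(s["position"],s["force"])
t=(W[...,2]>.045)&(W[...,2]<.052)&(abs(L[...,1])<.038)&(L[...,0]>.05); print(cv2.minAreaRect(np.float32(L[t][:,:2]*1000)),np.median(W[t],0),L[t][:,0].min())
m=(W[...,2]>.036)&(W[...,2]<.042)&(L[...,0]>.03); P=L[m]
print([ (np.median(P[abs(P[:,1]-y)<.008],0).round(4)) for y in(-.022,.022)])
E
```

```text
time: 31.9
position: [0.5196, -0.3166, 0.072]
tcp_rot: [0.0, 0.999, -0.041, 0.0]
force: [0.1, 0.6, -2.0]
opening: 0.0213
grasp_force: 59.6
[ 0.51962506 -0.31658707  0.07196788] [ 0.08258195  0.58725872 -1.95940709]
((91.12721252441406, -0.8757400512695312), (58.544395446777344, 64.28443145751953), 1.907711148262024) [ 0.61212151 -0.32366304  0.04810935] 0.060899821638365347
[array([ 0.0561, -0.0216,  0.0322]), array([0.0555, 0.0221, 0.0323])]
```

```bash
python3 -m pendant '[0,0,-0.4,0,0,0,0,0,0,-0.4,0,0,0,0,0,0,-0.3,0,0,0,0,0,0,-0.3,0,0,0,0,0,0,-0.5,0,0,0,0,0,0,-0.8,0,0,0,0,0,0,-1,0,0,0,0,0,0,-1,0,0,0,0]' && python3 -m pendant '[0,0,-1.5,0,0,0,0,0,0,-1.5,0,0,0,0,0,0,-1,0,0,0,0,0,0,-0.5,0,0,0,0,-0.02,-0.5,0,0,0,0,0,-0.04,-1,0,0,0,0,0,-0.06,-1.5,0,0,0,0,0,-0.08,-2,0,0,0,0,0]' && python3 -m pendant '[-0.11,-2.47,0,0,0,-0.58,0,-0.11,-2.47,0,0,0,-0.58,0,-0.11,-2.47,0,0,0,-0.58,0,-0.11,-2.47,0,0,0,-0.58,0,-0.11,-2.47,0,0,0,-0.58,0,-0.11,-2.47,0,0,0,-0.58,0,-0.11,-2.47,0,0,0,-0.58,0,-0.11,-2.47,0,0,0,-0.58,0]' && python3 -m pendant '[-0.11,-2.47,0,0,0,-0.58,0,-0.11,-2.47,0,0,0,-0.58,0,-0.11,-2.47,0,0,0,-0.58,0,-0.11,-2.47,0,0,0,-0.58,0,-0.11,-2.47,0,0,0,-0.58,0,-0.11,-2.47,0,0,0,-0.58,0,-0.11,-2.47,0,0,0,0,0,-0.11,-2.47,0,0,0,0,0]' && python3 -m pendant '[-0.08,-2,0,0,0,0,0,-0.06,-1.5,0,0,0,0,0,-0.04,-1,0,0,0,0,0,-0.02,-0.5,0,0,0,0,0,0,0,0,0,0,0,0,0,0,0,0,0,0,0,0,0,0,0,0,0,0,0,0,0,0,0,0,0]'
python3 - <<'E'
from h import *
s,im,d,W=tile_on_blade("w13"); plan(down([.5088,.1792,s["position"][2]],3.4))
E
```

```text
time: 32.95
position: [0.5189, -0.3167, 0.12]
tcp_rot: [0.0, 0.999, -0.042, 0.0]
force: [-0.6, -0.7, -0.9]
opening: 0.0214
grasp_force: 59.5
time: 33.95
position: [0.5209, -0.2653, 0.1639]
tcp_rot: [-0.0, 0.999, -0.042, -0.0]
force: [0.4, 0.0, -1.4]
opening: 0.0214
grasp_force: 59.5
time: 34.95
position: [0.5212, -0.0671, 0.1641]
tcp_rot: [-0.0, 1.0, -0.001, 0.0]
force: [-0.5, 0.7, -1.6]
opening: 0.0211
grasp_force: 59.5
time: 35.95
position: [0.5056, 0.1299, 0.1641]
tcp_rot: [-0.0, 1.0, 0.03, 0.0]
force: [0.1, -0.2, -1.1]
opening: 0.0212
grasp_force: 59.5
time: 36.95
position: [0.5016, 0.1778, 0.1641]
tcp_rot: [0.0, 1.0, 0.029, 0.0]
force: [0.7, -0.3, -1.4]
opening: 0.0217
grasp_force: 59.5
[0.5016273  0.17779842 0.1640952 ] 3.34
14007 ((86.85916137695312, -1.4717521667480469), (72.96725463867188, 64.39379119873047), 1.617249608039856)
[-0.0034  0.0049  0.0352]
rows 1 of [ 0.72 -0.09 -0.  ] [ 0.   -0.   -0.06] total [ 0.72 -0.09 -0.  ] [ 0.   -0.   -0.06]
```

```bash
python3 -m pendant '[0.36,0,0,0,0,0,0,0.36,0,0,0,0,0,0,0,0,0,0,0,0,0,0,0,0.5,0,0,0,0,0,0,1.2,0,0,0,0,0,0,1.8,0,0,0,0,0,0,1.8,0,0,0,0,0,0,1.2,0,0,0,0]' && python3 -m pendant '[0,0,0.7,0,0,0,0,0,0,0.4,0,0,0,0,0,0,0.3,0,0,0,0,0,0,0.3,0,0,0,0,0,0,0.3,0,0,0,0,0,0,0.3,0,0,0,0,0,0,0.3,0,0,0,0,0,0,0,0,0,0,0]'
python3 - <<'E'
from h import *
s,im,d,W=shot("wrist","w14"); T=toolT(s);L=(W-T[:3,3])@T[:3,:3]; print(s["position"],s["force"])
t=(W[...,2]>.045)&(W[...,2]<.052)&(abs(L[...,1])<.038)&(L[...,0]>.05); print(cv2.minAreaRect(np.float32(L[t][:,:2]*1000)),np.median(W[t],0),L[t][:,0].min())
E
```

```text
time: 38.0
position: [0.5083, 0.1783, 0.0976]
tcp_rot: [0.0, 1.0, 0.029, -0.001]
force: [0.4, 0.5, -1.5]
opening: 0.0213
grasp_force: 59.5
time: 39.0
position: [0.5086, 0.1784, 0.0728]
tcp_rot: [0.0, 1.0, 0.029, -0.0]
force: [0.4, 0.1, -1.1]
opening: 0.0215
grasp_force: 59.5
[0.50864253 0.17842158 0.0728309 ] [ 0.35297538  0.09330799 -1.09334544]
((91.62733459472656, -1.3537521362304688), (57.15677261352539, 64.19624328613281), 1.7569743394851685) [0.60179048 0.18490921 0.04809502] 0.06250225352168626
```

```bash
python3 -m pendant '[-0.7,0,0,0,0,0,0,-1.5,0,0,0,0,0,0,-2,0,0,0,0,0,0,-2,0,0,0,0,0,0,-2,0,0,0,0,0,0,-2,0,-1,0,0,0,0,0,0,-4,0,0,0,0,0,0,-4,0,0,0,0]'
python3 -c "
from h import *
A=down([.4238,.2485,.164],94.6); plan(A,n=10)"
```

```text
time: 40.05
position: [0.4062, 0.1724, 0.1642]
tcp_rot: [0.0, 1.0, 0.029, -0.0]
force: [0.1, 0.1, -1.3]
opening: 0.0213
grasp_force: 59.5
rows 10 of [ 0.73 -0.47  0.  ] [-0.    0.   -9.12] total [ 2.2  -7.49  0.02] [-1.000e-02  1.000e-02 -9.123e+01]
```

```bash
python3 -m pendant '[0.73,-0.47,0,0,0,-9.12,0,0.73,-0.47,0,0,0,-9.12,0,0.73,-0.47,0,0,0,-9.12,0,0.73,-0.47,0,0,0,-9.12,0,0.73,-0.47,0,0,0,-9.12,0,0.73,-0.47,0,0,0,-9.12,0,0.73,-0.47,0,0,0,-9.12,0,0.73,-0.47,0,0,0,-9.12,0]' && python3 -m pendant '[0.73,-0.47,0,0,0,-9.12,0,0.73,-0.47,0,0,0,-9.12,0,0,0,0,0,0,0,0,0,0,4,0,0,0,0,0,0,3,0,0,0,0,0,0,2.5,0,0,0,0,0,0,0.8,0,0,0,0,0,0,0,0,0,0,0]'
python3 - <<'E'
from h import *
s=get_state(); T=toolT(s); print(s["position"],np.degrees(np.arctan2(T[1,0],T[0,0]))); plan(down([.4238,.2485,.049],94.6))
s,im,d,W=shot("top","t3")
t=(W[...,2]>.044)&(W[...,2]<.055)&(W[...,1]>.1)&(W[...,1]<.4)&(abs(W[...,0]-.6)<.06); print(t.sum(),np.median(W[t],0),cv2.minAreaRect(np.float32(W[t][:,:2]*1000)))
E
```

```text
time: 41.05
position: [0.4308, 0.2329, 0.1631]
tcp_rot: [0.0, 0.785, 0.62, 0.0]
force: [0.4, 1.2, -0.8]
opening: 0.0218
grasp_force: 59.6
time: 42.05
position: [0.4244, 0.2484, 0.0603]
tcp_rot: [0.0, 0.679, 0.734, -0.0]
force: [-0.5, 0.6, 0.2]
opening: 0.0214
grasp_force: 59.6
[0.42438087 0.24841384 0.06033659] 94.4489448478163
rows 1 of [ 0.01 -0.06  1.13] [-0.    0.   -0.15] total [ 0.01 -0.06  1.13] [-0.    0.   -0.15]
1529 [0.598019   0.26395681 0.04854012] ((596.65576171875, 265.60797119140625), (82.91865539550781, 220.0216064453125), 2.169762372970581)
```

Lower until contact, then release and rise.

```bash
python3 -m pendant '[0,0,0.5,0,0,0,0,0,0,0.4,0,0,0,0,0,0,0.2,0,0,0,0,0,0,0.05,0,0,0,0,0,0,0,0,0,0,0,0,0,0,0,0,0,0,0,0,0,0,0,0,0,0,0,0,0,0,0,0]' && python3 -m pendant '[0,0,0,0,0,0,8.5,0,0,0,0,0,0,8.5,0,0,0,0,0,0,8.5,0,0,0,0,0,0,8.5,0,0,0,0,0,0,8.5,0,0,-3,0,0,0,8.5,0,0,-5,0,0,0,8.5,0,0,-5,0,0,0,8.5]' 
python3 -m pendant '[0,0,-5,0,0,0,8.5,0,0,-2.5,0,0,0,8.5,0,0,0,0,0,0,8.5,0,0,0,0,0,0,8.5,0,0,0,0,0,0,8.5,0,0,0,0,0,0,8.5,0,0,0,0,0,0,8.5,0,0,0,0,0,0,8.5]'
python3 - <<'E'
from h import *
s,im,d,W=shot("wrist","w15"); print(s["position"]); v,u=np.mgrid[:384,:512]
for z0,z1 in((.07,.1),):
    m=(W[...,2]>z0)&(W[...,2]<z1)&(abs(W[...,0]-.424)<.04)&(W[...,1]>.19)&(W[...,1]<.32); print(m.sum(),cv2.minAreaRect(np.float32(W[m][:,:2]*1000)),np.median(W[m],0))
im=im.astype(int); g=(abs(im[...,0]-im[...,2])<25)&(abs(W[...,0]-.418)<.02)&(W[...,1]>.28)&(W[...,1]<.375); print(g.sum(),np.median(W[g],0),np.polyfit(W[g][:,1],W[g][:,2],1))
t=(W[...,2]>.044)&(W[...,2]<.055)&(abs(W[...,0]-.6)<.06)
for y in(.185,.263,.34):
    q=t&(abs(W[...,1]-y)<.038); P=W[q]; print(cv2.minAreaRect(np.float32(P[:,:2]*1000)),np.median(P[:,2]),np.linalg.lstsq(np.c_[P[:,:2],np.ones(len(P))],P[:,2],rcond=None)[0][:2])
s,im,d,W=shot("top","t4")
for l in("cup","dish"):
    for r in finder.look_for(l,"top")[:2]: print(l,r["score"],r["uv"],W[int(r["uv"][1]),int(r["uv"][0])])
E
```

```text
time: 43.1
position: [0.4243, 0.2485, 0.0488]
tcp_rot: [0.0, 0.678, 0.735, 0.0]
force: [-2.3, -1.9, 5.9]
opening: 0.0211
grasp_force: 60.4
time: 44.1
position: [0.424, 0.2484, 0.18]
tcp_rot: [-0.0, 0.678, 0.735, -0.0]
force: [1.4, 0.2, 0.2]
opening: 0.0849
grasp_force: 0.0
time: 45.1
position: [0.4243, 0.2485, 0.2535]
tcp_rot: [-0.0, 0.678, 0.735, -0.0]
force: [-0.8, -0.1, 0.1]
opening: 0.0848
grasp_force: 0.0
[0.42425894 0.2485425  0.25347321]
1594 ((424.0802307128906, 249.40005493164062), (22.012704849243164, 82.92752838134766), 4.276456832885742) [0.42384349 0.25263188 0.08238685]
1715 [0.41712977 0.33031134 0.00582082] [-0.17687093  0.06709414]
((603.593505859375, 186.36256408691406), (64.731689453125, 64.42053985595703), 1.4201030731201172) 0.047685782589897224 [ 0.00498368 -0.00106835]
((599.4684448242188, 262.333740234375), (64.89749908447266, 64.05897521972656), 0.9220937490463257) 0.047884883877606504 [0.00322354 0.00126171]
((594.766357421875, 340.90740966796875), (65.34109497070312, 64.04793548583984), 6.002302169799805) 0.048005616830037345 [0.00456024 0.0023294 ]
cup 0.84 [340.4, 270.1] [ 0.30176683 -0.22159758  0.0192141 ]
cup 0.79 [271.5, 155.0] [ 0.61860275 -0.03560145  0.03009617]
```

View pics/t4.png

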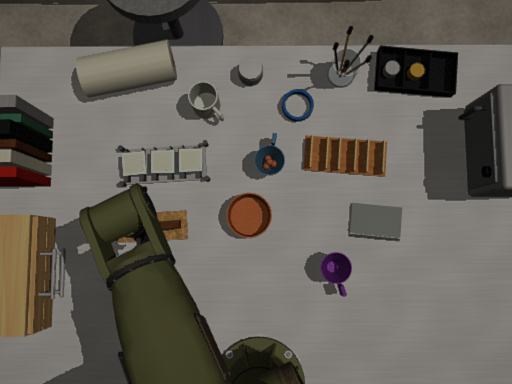

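Top view: three tiles on the firing rack (133,163),(162,160),(190,159), spatula on the mat (150,228), blue cup at (270,159) with handle toward (274,138), purple look-alike at (337,268), dish at (249,215).

```bash
python3 -c "
from h import *
A=down([.57,-.03,.28],-10); plan(A,n=12)"
```

```text
rows 12 of [-0.98  2.85 -0.22] [-0.    0.    8.71] total [-28.92  12.31  -2.64] [ -0.     0.   104.56]
```

```bash
python3 -m pendant '[-0.98,2.85,-0.22,0,0,8.71,8.5,-0.98,2.85,-0.22,0,0,8.71,8.5,-0.98,2.85,-0.22,0,0,8.71,8.5,-0.98,2.85,-0.22,0,0,8.71,8.5,-0.98,2.85,-0.22,0,0,8.71,8.5,-0.98,2.85,-0.22,0,0,8.71,8.5,-0.98,2.85,-0.22,0,0,8.71,8.5,-0.98,2.85,-0.22,0,0,8.71,8.5]' && python3 -m pendant '[-0.98,2.85,-0.22,0,0,8.71,8.5,-0.98,2.85,-0.22,0,0,8.71,8.5,-0.98,2.85,-0.22,0,0,8.71,8.5,-0.98,2.85,-0.22,0,0,8.71,8.5,0,0,0,0,0,0,5,0,0,0,0,0,0,5,0,0,0,0,0,0,5,0,0,0,0,0,0,5]'
python3 - <<'E'
from h import *
s,im,d,W=shot("wrist","w16"); print(s["position"],s["qpos"],s["opening"]); np.savez("w16.npz",im=im,d=d,W=W,T=toolT(s))
for l,z in(("cup",0),("cup_handle",.07),("cup_rim",.07),("dish",0)):
    for r in finder.pinpoint(l,"wrist")[:2]: print(l,r["score"],r["uv"],atz("wrist",r["uv"],z,s))
E
# tilt test toward +world y: about tool x
python3 -m pendant '[0,0,0,10,0,0,5,0,0,0,0,0,0,5,0,0,0,0,0,0,5,0,0,0,0,0,0,5,0,0,0,0,0,0,5,0,0,0,0,0,0,5,0,0,0,0,0,0,5,0,0,0,0,0,0,5]'
python3 -c "
from h import *
s=get_state();print(s['qpos'].round(3),toolT(s)[:3,2].round(3))"
python3 -m pendant '[0,0,0,-10,0,0,5,0,0,0,0,0,0,5,0,0,0,0,0,0,5,0,0,0,0,0,0,5,0,0,0,0,0,0,5,0,0,0,0,0,0,5,0,0,0,0,0,0,5,0,0,0,0,0,0,5]'
```

```text
time: 46.3
position: [0.5852, 0.0876, 0.271]
tcp_rot: [-0.0, 0.977, 0.213, -0.0]
force: [0.3, 0.9, 0.1]
opening: 0.0851
grasp_force: 0.0
time: 47.3
position: [0.5702, -0.0288, 0.2799]
tcp_rot: [-0.0, 0.996, -0.086, -0.0]
force: [-0.1, 0.9, 0.9]
opening: 0.0499
grasp_force: 0.0
[ 0.57016399 -0.02883024  0.27985674] [-1.14681561e-01  3.15473178e-01  1.38815852e+00  1.31730696e-05
  1.43811561e+00  1.62863403e+00] 0.04989717323240364
cup 0.96 [250.4, 136.1] [ 0.5967051 -0.0260088  0.       ]
cup 0.65 [391.2, 294.3] [ 0.310213   -0.20468446  0.        ]
cup_handle 0.93 [256.1, 87.9] [ 0.6545315  -0.04389551  0.07      ]
cup_handle 0.66 [418.5, 346.2] [ 0.27236792 -0.21191034  0.07      ]
cup_rim 0.82 [253.0, 140.1] [ 0.59918244 -0.03069923  0.07      ]
cup_rim 0.64 [410.1, 327.3] [ 0.30705953 -0.20106471  0.07      ]
dish 0.95 [237.1, 238.4] [0.44900352 0.02086747 0.        ]
time: 48.55
position: [0.57, -0.0294, 0.28]
tcp_rot: [-0.087, 0.992, -0.087, 0.008]
force: [0.4, -0.1, -0.3]
opening: 0.0496
grasp_force: 0.0
[-0.191  0.309  1.405  0.176  1.433  1.529] [ 0.03   0.171 -0.985]
time: 49.55
position: [0.57, -0.0294, 0.28]
tcp_rot: [-0.0, 0.996, -0.087, -0.0]
force: [0.3, -0.4, -0.2]
opening: 0.0501
grasp_force: 0.0
```

View pics/w16.png

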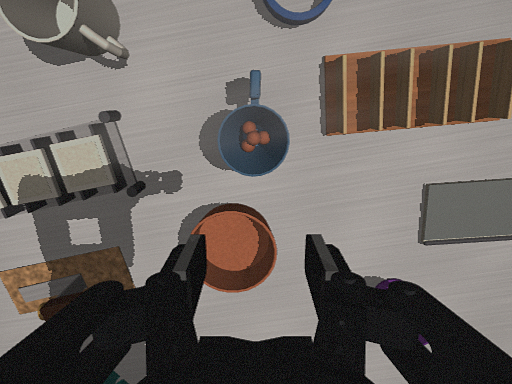

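Blue cup at (253,140) with five beads, handle at (256,85); dish at (236,245). Tilting toward +y uses positive q4, so I'll pour that way.

```bash
python3 - <<'E'
from h import *
z=np.load("w16.npz"); W=z["W"]; im=z["im"].astype(int); v,u=np.mgrid[:384,:512]
b=(im[...,0]-im[...,2]>15)&(u>200)&(u<300)&(v>60)&(v<185)
t=b&(W[...,2]>.066)&(W[...,2]<.075)
h=t&(v<103); r=t&(v>=106)
print(h.sum(),cv2.minAreaRect(np.float32(W[h][:,:2]*1000)),np.median(W[h],0))
P=W[r][:,:2]*1000; print(len(P),cv2.minEnclosingCircle(np.float32(P)))
d=(im[...,2]-im[...,0]>40)&(W[...,2]>.046)&(W[...,2]<.055)&(u>180)&(u<290)&(v>195)&(v<300); print(d.sum(),cv2.minEnclosingCircle(np.float32(W[d][:,:2]*1000)))
E
```

```text
275 ((659.1365356445312, -43.436283111572266), (10.934785842895508, 27.975210189819336), 79.9112777709961) [ 0.65972993 -0.04321318  0.06956711]
603 ((598.0254516601562, -30.757177352905273), 41.37907028198242)
628 ((451.3338928222656, 25.09935760498047), 61.811519622802734)
```

```bash
python3 -c "
from h import *
A=down([.661,-.0435,.11],-11); plan(A,n=4); plan(down([.661,-.0435,.033],-11),A,n=3)"
```

```text
rows 4 of [ 2.3  -0.06  4.25] [-0.    0.    0.26] total [ 9.2  -0.18 17.  ] [-0.    0.    1.04]
rows 3 of [0.   0.   2.57] [0. 0. 0.] total [0.  0.  7.7] [0. 0. 0.]
```

```bash
python3 -m pendant '[2.3,-0.06,4.25,0,0,0.26,5,2.3,-0.06,4.25,0,0,0.26,5,2.3,-0.06,4.25,0,0,0.26,5,2.3,-0.06,4.25,0,0,0.26,5,0,0,0,0,0,0,5,0,0,2.6,0,0,0,5,0,0,2.6,0,0,0,5,0,0,2.5,0,0,0,5]' && python3 -m pendant '[0,0,0,0,0,0,5,0,0,0,0,0,0,0,0,0,0,0,0,0,0,0,0,0,0,0,0,0,0,0,0,0,0,0,0,0,0,0,0,0,0,0,0,0,0,0,0,0,0,0,0,0,0,0,0,0]' 100
python3 -m pendant '[0,0,0,0,0,0,0,0,0,-0.5,0,0,0,0,0,0,-1,0,0,0,0,0,0,-1.5,0,0,0,0,0,0,-2,0,0,0,0,0,0,-2,0,0,0,0,0,0,-2,0,0,0,0,0,0,-1,0,0,0,0]'
python3 - <<'E'
from h import *
s,im,d,W=shot("wrist","w17"); print(s["position"],s["force"],s["torque"]); print(s["qpos"])
for l,z in(("dish",0),):
    for r in finder.pinpoint(l,"wrist")[:2]: print(l,r["score"],r["uv"],atz("wrist",r["uv"],z,s))
s,im,d,W=shot("top","t5"); im=im.astype(int); v,u=np.mgrid[:384,:512]
d=(im[...,2]-im[...,0]>30)&(W[...,2]>.044)&(W[...,2]<.058)&(u>215)&(u<285)&(v>180)&(v<250); print(d.sum(),cv2.minEnclosingCircle(np.float32(W[d][:,:2]*1000)))
E
```

```text
time: 50.55
position: [0.6614, -0.0435, 0.0345]
tcp_rot: [0.0, 0.995, -0.096, 0.001]
force: [0.1, -0.0, -0.1]
opening: 0.05
grasp_force: 0.0
time: 51.55
position: [0.6618, -0.0436, 0.0348]
tcp_rot: [0.0, 0.995, -0.096, 0.001]
force: [-0.8, -0.0, 7.6]
opening: 0.0109
grasp_force: 97.5
time: 52.55
position: [0.6614, -0.0436, 0.1349]
tcp_rot: [0.0, 0.995, -0.096, 0.001]
force: [0.3, 0.4, -2.8]
opening: 0.0107
grasp_force: 97.3
[ 0.66136535 -0.04361041  0.13492779] [ 0.32108906  0.37867348 -2.8287549 ] [-0.03529745 -0.13066143 -0.03661303]
[-1.21104176e-01  6.33414898e-01  1.26660151e+00  3.22633653e-05
  1.23968932e+00  1.64170949e+00]
25 ((460.860595703125, 83.64057922363281), 20.7285213470459)
```

View pics/w17.png

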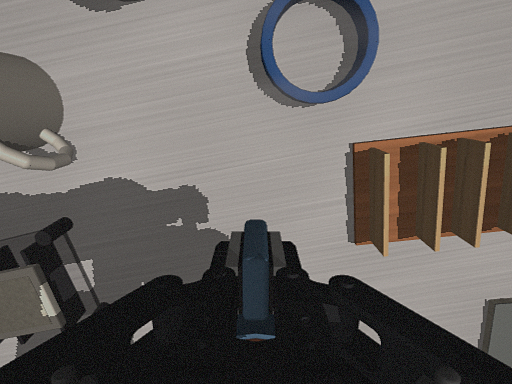

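Cup held at (257,280). Locate the dish with the scene camera.

```bash
cat >> h.py <<'E'
def dish(name="scene",tag="sd"):
    s,im,d,W=shot(name,tag); im=im.astype(int)
    m=(im[...,2]-im[...,0]>25)&(W[...,2]>.040)&(W[...,2]<.056)&(abs(W[...,0]-.45)<.13)&(abs(W[...,1]-.04)<.12)
    if m.sum()<20: print(m.sum()); return
    from scipy.optimize import least_squares
    P=W[m]; P=P[P[:,2]>.045][:,:2]
    f=least_squares(lambda p:np.hypot(*(P-p[:2]).T)-.060,P.mean(0),loss="soft_l1",f_scale=.002); print("dish",m.sum(),f.x,np.sqrt(np.mean(f.fun**2)))
    for r in finder.pinpoint("dish",name)[:1]: print(r["score"],r["uv"],atz(name,r["uv"],0,s))
E
python3 - <<'E'
from h import *
dish()
plan(down([.450,.03,.2],90),n=12)
E
```

```text
dish 345 [0.45272594 0.02342911] 0.0016656077231363318
0.68 [250.0, 186.7] [0.45569849 0.02334806 0.        ]
rows 12 of [-1.23 -1.73 -0.56] [-0.01  0.01 -8.42] total [-22.09  -3.2   -6.76] [-7.00e-02  7.00e-02 -1.01e+02]
```

```bash
python3 -m pendant '[-0.6,-0.8,-0.5,0,0,-3,0,-1.23,-1.73,-0.56,0,0,-8.42,0,-1.23,-1.73,-0.56,0,0,-8.42,0,-1.23,-1.73,-0.56,0,0,-8.42,0,-1.23,-1.73,-0.56,0,0,-8.42,0,-1.23,-1.73,-0.56,0,0,-8.42,0,-1.23,-1.73,-0.56,0,0,-8.42,0,-1.23,-1.73,-0.56,0,0,-8.42,0]' && python3 -m pendant '[-1.23,-1.73,-0.56,0,0,-8.42,0,-1.23,-1.73,-0.56,0,0,-8.42,0,-1.23,-1.73,-0.56,0,0,-8.42,0,-1.23,-1.73,-0.56,0,0,-8.42,0,-0.6,-0.8,-0.2,0,0,-5,0,0,0,0,0,0,0,0,0,0,0,0,0,0,0,0,0,0,0,0,0,0]'
python3 - <<'E'
from h import *
s=get_state();print(s["position"],s["qpos"].round(3),s["force"])
dish("scene","sd2"); plan(down([.452,.053,.175],90))
E
```

```text
time: 53.8
position: [0.5426, 0.052, 0.1766]
tcp_rot: [-0.0, 0.902, 0.432, -0.001]
force: [0.1, 0.9, -2.2]
opening: 0.011
grasp_force: 97.4
time: 54.8
position: [0.4524, 0.0336, 0.2012]
tcp_rot: [-0.0, 0.71, 0.704, -0.0]
force: [0.3, 0.1, -2.4]
opening: 0.011
grasp_force: 97.5
[0.45239964 0.03356154 0.20123948] [-7.000e-03  1.140e-01  1.818e+00  0.000e+00  1.210e+00  1.000e-03] [ 0.28465525  0.10965319 -2.41024385]
dish 287 [0.45248664 0.02347532] 0.0016138379027501944
0.57 [250.5, 185.9] [0.45515579 0.02616346 0.        ]
rows 1 of [ 1.95 -0.05  2.63] [-0.03 -0.   -0.41] total [ 1.95 -0.05  2.63] [-0.03 -0.   -0.41]
```

```bash
python3 -m pendant '[1,0,1.3,0,0,0,0,0.95,-0.05,1.3,0,0,-0.41,0,0,0,0,0,8,0,0,0,0,0,0,8,0,0,0,0,0,0,8,0,0,0,0,0,0,8,0,0,0,0,0,0,8,0,0,0,0,0,0,8,0,0]'
python3 - <<'E'
from h import *
s=get_state();T=toolT(s);print(s["position"],T.round(3)[:3,2],s["qpos"].round(3),s["force"])
E
```

```text
time: 55.9
position: [0.4518, 0.0532, 0.1749]
tcp_rot: [-0.289, 0.645, 0.645, 0.289]
force: [0.8, 0.1, -2.5]
opening: 0.011
grasp_force: 97.7
[0.45179204 0.05323978 0.17489765] [-0.     0.746 -0.666] [-0.357  0.297  1.88   0.787  1.404 -0.675] [ 0.84458251  0.09461436 -2.49223039]
```

```bash
python3 -m pendant '[0,0,0,0,7.5,0,0,0,0,0,0,7.5,0,0,0,0,0,0,7.5,0,0,0,0,0,0,7.5,0,0,0,0,0,0,7.5,0,0,0,0,0,0,7.5,0,0,0,0,0,0,7.5,0,0,0,0,0,0,0,0,0]' && python3 -m pendant '[0,0,0,0,2,0,0,0,0,0,0,2,0,0,0,0,0,0,2,0,0,0,0,0,0,2,0,0,0,0,0,0,0,0,0,0,0,0,0,0,0,0,0,0,0,0,0,0,0,0,0,0,0,0,0,0]'
python3 - <<'E'
from h import *
s=get_state();T=toolT(s);print(s["position"],T.round(3)[:3,2],s["qpos"].round(3),s["force"])
shot("scene","s3")
E
```

```text
time: 56.9
position: [0.4515, 0.0538, 0.1736]
tcp_rot: [0.545, -0.453, -0.451, -0.542]
force: [-0.2, 0.3, -1.1]
opening: 0.0106
grasp_force: 98.0
time: 57.9
position: [0.4519, 0.0528, 0.1757]
tcp_rot: [0.574, -0.413, -0.413, -0.574]
force: [-0.8, -0.1, -1.5]
opening: 0.0108
grasp_force: 98.0
[0.45187806 0.05284835 0.17571211] [-0.     0.948  0.317] [-0.453  0.817  1.832  1.323  2.067 -1.066] [-0.82017946 -0.0599343  -1.4747787 ]
```

View pics/s3.png

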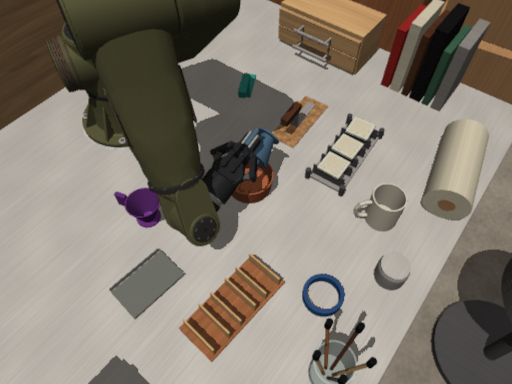

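Scene shows the cup (260,150) tipped over the dish (252,180). Turn it back upright.

```bash
python3 -m pendant '[0,0,0,0,-8,0,0,0,0,0,0,-8,0,0,0,0,0,0,-8,0,0,0,0,0,0,-8,0,0,0,0,0,0,-8,0,0,0,0,0,0,-8,0,0,0,0,0,0,-8,0,0,0,0,0,0,-8,0,0]' && python3 -m pendant '[0,0,0,0,-8,0,0,0,0,0,0,-8,0,0,0,0,0,0,-8,0,0,0,0,0,0,-8,0,0,0,0,0,0,-8,0,0,0,0,0,0,-4.5,0,0,0,0,0,0,0,0,0,0,0,0,0,0,0,0]'
python3 -c "
from h import *
s=get_state();print(s['position'],s['force'],s['qpos'].round(3)); plan(down([.46,-.105,.175],90))"
```

```text
time: 58.95
position: [0.4518, 0.0527, 0.1759]
tcp_rot: [-0.266, 0.655, 0.655, 0.267]
force: [0.1, -0.2, -2.1]
opening: 0.0107
grasp_force: 97.7
time: 59.95
position: [0.4517, 0.0528, 0.1754]
tcp_rot: [-0.001, 0.707, 0.707, 0.0]
force: [0.2, -0.3, -2.0]
opening: 0.0108
grasp_force: 97.6
[0.45166235 0.0528109  0.17543368] [ 0.24573109 -0.26624563 -2.03758497] [0.035 0.146 1.846 0.002 1.149 0.034]
rows 3 of [-5.26  0.28  0.01] [-0.01 -0.03  0.  ] total [-1.578e+01  8.300e-01  1.000e-02] [-0.04 -0.1   0.01]
```

```bash
python3 -m pendant '[-2,0.1,0,0,0,0,0,-4,0.2,0,0,0,0,0,-4,0.2,0,0,0,0,0,-4,0.2,0,0,0,0,0,-1.8,0.1,0,0,0,0,0,0,0,0,0,0,0,0,0,0,0,0,0,0,0,0,0,0,0,0,0,0]'
python3 - <<'E'
from h import *
s,im,d,W=shot("wrist","w18"); print(s["position"]); plan(down([.46,-.105,.037],90),n=5)
for i in range(5):
    r=finder.look_for(f"bead{i}_center","wrist"); print([(round(x["score"],2),np.round(x["uv"])) for x in r[:6]]); break
dish()
a=cv2.imread("pics/sd.png")[120:240,170:330]; b=cv2.resize(a,None,fx=3,fy=3); c=np.zeros((384,992-0,3),np.uint8)[:, :800]
c[:, :512][:384]=im; b=b[:, 60:60+288]; c[:360,512:800]=b; cv2.imwrite("pics/mix.png",c)
E
```

```text
time: 60.95
position: [0.4599, -0.1043, 0.1756]
tcp_rot: [-0.0, 0.707, 0.708, 0.0]
force: [-0.0, 0.3, -1.9]
opening: 0.0108
grasp_force: 97.6
[ 0.45994335 -0.10426674  0.17559862]
rows 5 of [-0.01  0.    2.77] [ 0.   -0.    0.02] total [-0.07  0.   13.86] [ 0.   -0.01  0.09]
[(0.81, array([274.,  61.]))]
dish 312 [0.45258009 0.02326241] 0.0016685019416419354
0.89 [247.6, 182.7] [0.44267545 0.02960934 0.        ]
```

View pics/mix.png

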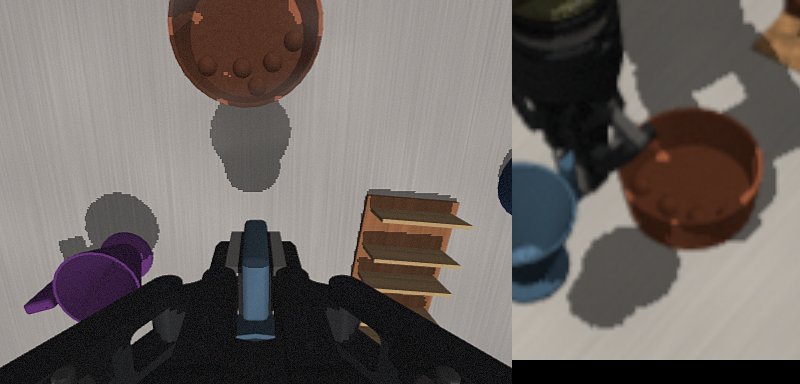

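Dish holds the beads at (207,67), (242,69), (272,62), (292,41), (255,88); the measured weight fell by 0.5 N, so all five are out. Set the cup down.

```bash
python3 -m pendant '[0,0,2.5,0,0,0,0,0,0,3,0,0,0,0,0,0,3,0,0,0,0,0,0,2.5,0,0,0,0,0,0,1.5,0,0,0,0,0,0,0.8,0,0,0,0,0,0,0.4,0,0,0,0,0,0,0,0,0,0,0]' 
python3 -m pendant '[0,0,0.25,0,0,0,0,0,0,0.1,0,0,0,0,0,0,0.05,0,0,0,0,0,0,0,0,0,0,0,0,0,0,0,0,0,0,0,0,0,0,0,0,0,0,0,0,0,0,0,0,0,0,0,0,0,0,0]'
python3 -c "
from h import *
s=get_state();print(s['position'],s['force'])"
```

```text
time: 62.15
position: [0.4602, -0.1051, 0.0389]
tcp_rot: [0.0, 0.707, 0.707, 0.0]
force: [-0.6, 0.3, -2.0]
opening: 0.0107
grasp_force: 97.7
time: 63.15
position: [0.46, -0.1051, 0.0347]
tcp_rot: [0.0, 0.707, 0.707, 0.0]
force: [-1.6, 3.1, 6.2]
opening: 0.011
grasp_force: 98.6
[ 0.46001983 -0.10505487  0.03474831] [-1.59704986  3.12876457  6.19673166]
```

```bash
python3 -m pendant '[0,0,0,0,0,0,5,0,0,0,0,0,0,5,0,0,0,0,0,0,5,0,0,0,0,0,0,5,0,0,0,0,0,0,5,0,0,-2,0,0,0,5,0,0,-4,0,0,0,5,0,0,-5,0,0,0,5]' 20 && python3 -m pendant '[0,0,-5,0,0,0,5,0,0,-5,0,0,0,5,-4,0,-3,0,0,0,5,-5,0,0,0,0,0,5,-5,0,0,0,0,0,5,-5,0,0,0,0,0,5,0,0,0,0,0,0,5,0,0,0,0,0,0,5]'
python3 - <<'E'
from h import *
s=get_state();print(s["position"],s["force"])
dish()
s,im,d,W=shot("top","t6")
a=cv2.resize(im[80:300,90:400],(800,568),interpolation=cv2.INTER_CUBIC); cv2.imwrite("pics/fin.png",a)
s,im,d,W=shot("scene","s6"); b=(im[...,0].astype(int)-im[...,2]>15)&(abs(W[...,0]-.46)<.06)&(abs(W[...,1]+.17)<.06); print("cup",b.sum(),np.nanpercentile(W[b],[1,50,99],axis=0))
for r in finder.pinpoint("cup","scene")[:2]: print(r["score"],atz("scene",r["uv"],0))
for r in finder.pinpoint("cup_rim","scene")[:2]: print(r["score"],atz("scene",r["uv"],.07))
for l,z in(("spatula",.003),("spatula_blade",.006)):
    for r in finder.pinpoint(l,"scene")[:2]: print(l,r["score"],atz("scene",r["uv"],z))
E
```

```text
time: 64.15
position: [0.4594, -0.105, 0.1453]
tcp_rot: [-0.001, 0.707, 0.707, -0.0]
force: [-0.3, -0.9, 0.1]
opening: 0.0506
grasp_force: 0.0
time: 65.15
position: [0.4599, -0.2948, 0.2744]
tcp_rot: [-0.0, 0.707, 0.707, 0.0]
force: [-0.1, 0.8, -0.0]
opening: 0.0501
grasp_force: 0.0
[ 0.45992462 -0.29477431  0.2743643 ] [-0.08730502  0.80075374 -0.04665874]
dish 374 [0.45266352 0.02345856] 0.0016724977019905323
0.8 [248.9, 183.1] [0.44621128 0.03068545 0.        ]
cup 998 [[ 0.42318907 -0.20606143  0.00084963]
 [ 0.44811111 -0.16269143  0.03820959]
 [ 0.49922368 -0.11310317  0.07170033]]
0.62 [ 0.45371812 -0.16500811  0.        ]
0.58 [ 3.11130268e-01 -2.02397872e-01  1.11022302e-16]
0.74 [ 0.45515893 -0.17349821  0.07      ]
0.61 [ 0.31274383 -0.20582756  0.07      ]
spatula 0.85 [0.23180308 0.27908771 0.003     ]
spatula_blade 0.72 [0.18749032 0.3576493  0.006     ]
spatula_blade 0.64 [0.58914641 0.30038878 0.006     ]
```

View pics/fin.png

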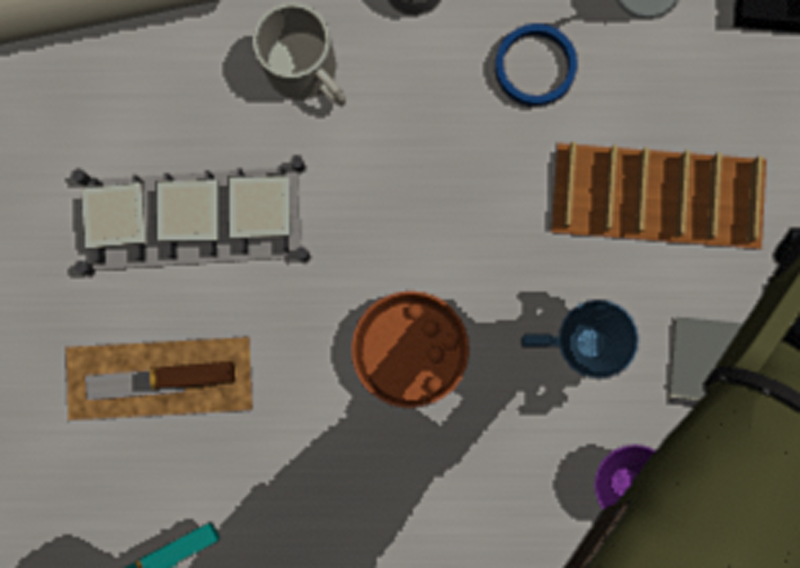

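The picture shows everything in place: tiles at (113,215), (187,210) and (260,207), spatula on the mat (165,380), the cup upright and empty at (598,340), and beads in the dish around (430,345).

```bash
python3 -c "
from workcell import arm; print(arm.close_job())"
```

```text
the job is handed in; nothing more can be done
None
```

I handed the job in at about 65 s: the three tiles lie flat on the firing rack, the clay beads are in the dish, the cup stands upright and empty on the bench, and the spatula is back on its cork mat. I counted five beads in the dish close up, backed by a 0.5 N drop in the cup's weight; the verdict itself was not shown.

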